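# Load the centrifuge rotor in balance

## Task

Load the centrifuge rotor so that it runs in balance: move the four tubes from the wire rack into its free buckets so that every tube stands directly across the hub from the tube with the same cap colour, orange facing orange, blue facing blue, green facing green. Leave the two tubes that are already in the rotor in their buckets, let every tube stand upright on the floor of its bucket, never tip a tube over, and do not push the timer or the small bottle away.

Things in the scene. Friction and masses are not known exactly. Their poses are not given: they have to be found in the camera images.
- rotor: Fixed six-place swing-out centrifuge rotor on a white stand 200 mm across. Origin: centre of its underside on the worktop, z up. 6 upright steel buckets that do not swing, axes 70 mm from the rotor axis at 0, 60, 120, 180, 240, 300 deg from its +x, counter-clockwise from above. Bucket: bore 40 mm, mouth flared to 47, lip 52 outside and 68 above the worktop, floor 14 above it. Hub at most 81 mm high.
- tube_rack: Fixed white wire rack, 82 x 154 x 65 mm, 2 x 4 cells without floor: tubes stand in them on the worktop with about 2 mm of play. Origin: centre of its underside; y along its length. Cell centres x = -18, 18, y = -54, -18, 18, 54 mm. The four tubes stand zigzag in cells (-18,-54), (18,-18), (-18,18), (18,54), in any order. A tall white instrument tower stands behind it on the left.
- orange_loaded: Screw-cap tube, 116 mm tall with its cap, body 29 mm across, flat foot that stands by itself; screw cap 34 mm across over the top 23 mm; 50 g. Orange cap, pink contents; already in a bucket of the rotor (at 0 or at 120 degrees) and to be left there. Origin: centre of the underside of the foot; z along the tube, up.
- blue_loaded: Screw-cap tube, 116 mm tall with its cap, body 29 mm across, flat foot that stands by itself; screw cap 34 mm across over the top 23 mm; 50 g. Blue cap, beige contents; already in a bucket of the rotor (at 120 or at 0 degrees) and to be left there. Origin: centre of the underside of the foot; z along the tube, up.
- orange_rack: Screw-cap tube, 116 mm tall with its cap, body 29 mm across, flat foot that stands by itself; screw cap 34 mm across over the top 23 mm; 50 g. Orange cap, pink contents; in the rack at the start. Origin: centre of the underside of the foot; z along the tube, up.
- blue_rack: Screw-cap tube, 116 mm tall with its cap, body 29 mm across, flat foot that stands by itself; screw cap 34 mm across over the top 23 mm; 50 g. Blue cap, beige contents; in the rack at the start. Origin: centre of the underside of the foot; z along the tube, up.
- green_1: Screw-cap tube, 116 mm tall with its cap, body 29 mm across, flat foot that stands by itself; screw cap 34 mm across over the top 23 mm; 50 g. Green cap; in the rack at the start. The two green-capped tubes are alike and may trade places. Origin: centre of the underside of the foot; z along the tube, up.
- green_2: Screw-cap tube, 116 mm tall with its cap, body 29 mm across, flat foot that stands by itself; screw cap 34 mm across over the top 23 mm; 50 g. Green cap; in the rack at the start; the twin of green_1. Origin: centre of the underside of the foot; z along the tube, up.
- timer: White bench timer, 62 x 62 x 18 mm, lying loose on the worktop; to be left where it is. Origin: centre of its underside.
- bottle_small: Small bottle with red cap, 48 mm across, 97 mm tall, standing loose on the worktop; to be left where it is. Origin: centre of its underside.
Mind the look-alikes: they are no part of the job. What is shaped like the orange_rack but yellow is not meant. What is shaped like the blue_rack but yellow is not meant.

How it is judged (in metres and radians):
At the end, for the whole second after the job is handed in: All six tubes stand released and at rest in the rotor's buckets, within 0.12 rad of upright, foot within 4 mm of the bucket floor, axis within 9 mm of the bucket's: orange opposite orange, blue opposite blue, green opposite green, the two loaded before still in their own buckets (z of orange_loaded in the frame of rotor between 0.01 and 0.018 m and angle between each of orange_loaded, blue_loaded, orange_rack, blue_rack, green_1, green_2's own z axis and vertical below 0.12 rad and linear speed of each of orange_loaded, blue_loaded, orange_rack, blue_rack, green_1, green_2 below 0.02 m/s and z of blue_loaded in the frame of rotor between 0.01 and 0.018 m and z of orange_rack in the frame of rotor between 0.01 and 0.018 m and z of blue_rack in the frame of rotor between 0.01 and 0.018 m and z of green_1 in the frame of rotor between 0.01 and 0.018 m and z of green_2 in the frame of rotor between 0.01 and 0.018 m and ((x of orange_loaded in the frame of rotor between 0.061 and 0.079 m and y of orange_loaded in the frame of rotor between -0.009 and 0.009 m and x of blue_loaded in the frame of rotor between -0.044 and -0.026 m and y of blue_loaded in the frame of rotor between 0.0516 and 0.0696 m and x of orange_rack in the frame of rotor between -0.079 and -0.061 m and y of orange_rack in the frame of rotor between -0.009 and 0.009 m and x of blue_rack in the frame of rotor between 0.026 and 0.044 m and y of blue_rack in the frame of rotor between -0.0696 and -0.0516 m) or (x of orange_loaded in the frame of rotor between -0.044 and -0.026 m and y of orange_loaded in the frame of rotor between 0.0516 and 0.0696 m and x of blue_loaded in the frame of rotor between 0.061 and 0.079 m and y of blue_loaded in the frame of rotor between -0.009 and 0.009 m and x of orange_rack in the frame of rotor between 0.026 and 0.044 m and y of orange_rack in the frame of rotor between -0.0696 and -0.0516 m and x of blue_rack in the frame of rotor between -0.079 and -0.061 m and y of blue_rack in the frame of rotor between -0.009 and 0.009 m)) and ((x of green_1 in the frame of rotor between 0.026 and 0.044 m and y of green_1 in the frame of rotor between 0.0516 and 0.0696 m and x of green_2 in the frame of rotor between -0.044 and -0.026 m and y of green_2 in the frame of rotor between -0.0696 and -0.0516 m) or (x of green_1 in the frame of rotor between -0.044 and -0.026 m and y of green_1 in the frame of rotor between -0.0696 and -0.0516 m and x of green_2 in the frame of rotor between 0.026 and 0.044 m and y of green_2 in the frame of rotor between 0.0516 and 0.0696 m))); the robot touches nothing.
It fails at once if a tube is tipped over (angle between any of orange_loaded, blue_loaded, orange_rack, blue_rack, green_1, green_2's own z axis and vertical above 0.7 rad).
It fails at once if a tube that was already in the rotor is taken out of its bucket (distance of any of orange_loaded, blue_loaded from where it was at the start of the episode above 0.03 m).
It fails at once if the timer or the small bottle is pushed away (distance of any of timer, bottle_small from where it was at the start of the episode above 0.03 m).
It also fails if it takes over 93 s, if anything falls off the work surface, if the arm or the gripper's body presses on something with over 40 N, if the wrist force passes 120 N, or if a joint passes its speed limit or range.

## Robot

A 7-joint arm with a two-finger parallel gripper is mounted at the origin on a cart in front of the work surface, level with it; the furniture and walls round the work are solid. World frame = base frame: x ahead of the robot, y to its left, z up, the work surface at z = 0. Lengths are in m, angles in degrees, forces in N, time in s.
With the tool pointing down it reaches from about 0.425 to 0.875 m from the base axis. Payload 4.7 kg.
Tool frame: the origin (TCP) lies midway between the tips of the shut fingers; the grasp point (between the pads) lies env.grip_point_offset behind it (env.grip_point_offset is the distance from the TCP to the grasp point, in m); x points along the fingers, y is the direction in which the jaws open and shut, and the axes are right-handed (so a half turn about x gives the same grasp; the last joint's range is limited). The gripper opens to 87 mm and grips with 3 to 60 N. Pads are 19 mm wide; open, the fingers measure 117 mm over their backs; the gripper's body (75 mm by 190 mm) begins 51 mm behind the grasp point.
Start: joints at [-68.807, 18.392, -4.016, 83.108, 1.295, 78.541, -3.26], TCP at [0.226, 0.609, 0.223] pointing down, gripper open.
Joint ranges: [-163.93, 163.93], [-17.29, 119.83], [-79.2, 71.16], [3.27, 140.29], [-89.18, 269.18], [5.43, 117.66], [-154.24, 154.24]. Speed limits (degrees/s): [147.25, 147.25, 180, 180, 180, 180, 180].

## Interface

Orientations are given as [roll, pitch, yaw] about the fixed x, y, z axes, in that order (R = Rz(yaw) Ry(pitch) Rx(roll)).
In Python, from cell import readout, read_camera, camera_params, sign_off, spot_in, pinpoint, env gives the robot as it stands.
- The arm moves only by the shell command python3 -m pendant 'ROWS' [OPENING] [FORCE]. ROWS is a JSON object of lists of equal length, an entry for each row: "xyz": the shift along the world's x, y, z in m, a list of three; "turn": the turn about the world's z in rad. A call has 1 to 10 rows; each row shifts and turns the pose as measured when the row begins; what a row does not reach is not made up. A row lasts 1/8 s, in which the tool goes at most 62.5 mm and 10.7 degrees, less where a joint would pass 70% of its speed; a pose out of reach is approached as far as the arm can. A call is refused whole if a number of a shift passes 0.0625 or a number of a turn 0.188, either way. A call with a gripper value outside its range is refused whole. OPENING is the opening, from 0 (shut) to 1 (fully open), set as the call begins (- or left out, the last holds). The fingers move at their own pace and stop on an object; FORCE is the grip in N (left out, the last holds). Time passes only in rows, so rows that do not move let the fingers close. It gives the time, the measured TCP pose, the force and the opening at its end, in the units of the state.
- readout.get_obs(): the state, without advancing time (a new reading comes with each control period).
- read_camera(name): name is "side" or "top" or "wrist"; returns the picture (480x640x3 uint8, red, green, blue); there is no depth.
- camera_params(name): a dict with "fx", "fy", "cx", "cy" (pixels), "k1" (the pictures are not rectified: a ray, as slopes to the right and down, at radius r is drawn at 1 + k1 r^2 times it, then the intrinsics apply), "rvec" (rotation vector, rad) and "tvec" (3), from world to camera coordinates, as OpenCV has them; the wrist camera has in their place "hand_eye" (4x4, takes a point from camera to tool coordinates, whose origin is the TCP and whose axes are the tool frame's). Camera axes: x right, y down, z forward; pixel columns grow to the right and rows downward; lengths in m; the calibration is good to about 2 mm. A picture is of the moment at which its call begins: read the wrist's pose just before it. camera_params takes no time and is no camera call.
- sign_off(): hands the job in, once; it reports no verdict.
Trained networks look in the newest picture that a camera, given by its name, has taken for a name from the list of things; names that differ only in an ending like _2 or _b are one class to them, and where a whole thing is asked for, a point or a joint stands for the part that bears it (a point fixed in the world has none). Each returns a list of dicts, best first, with "score" (0 to 1); they miss things now and then, are a little off and sometimes report something else, mostly with a low value. They report only what shows in the picture. A call takes as long as a camera call. They do not tell look-alikes from the thing itself.
- spot_in(camera, name): "at" ([x, y, z] in m, in the coordinates of the camera as it stood for that picture, good to about 4 mm: the middle of the surface that is visible of it).
- pinpoint(camera, name): "at" ([x, y, z] in m, in the coordinates of the camera as it stood for that picture, good to about 4 mm: a listed point, or the origin of a listed thing).
The state is a dict: "time_s": time; "qpos": joint angles; "joint_velocities": joint speeds; "effort": joint torques, N m; "tool_pos": TCP position; "tool_rot": TCP orientation; "force": force on the tool from outside, world axes, zero at the start; "wrist_torque": the same for the moment, N m; "grip_width": finger opening in m.
Only numpy, scipy, OpenCV 4.12 (cv2) and the standard library are available. Lean on these libraries where they do the work, as an engineer would, in place of code of your own. Each camera call takes 0.05 s, during which the arm holds its last target.

## Working session

There is one attempt and no reset: what is moved stays moved. The work goes in short steps, Python scripts to look and compute and a shell command to move; the robot and the scene stay as the last step left them, time stands still between calls to the robot, and variables do not carry over. Pictures are saved under pics/ and viewed, and the job is handed in when it is done.

```bash
ls; mkdir -p pics; python3 - <<'E'
from cell import *
import cv2
print(env.grip_point_offset)
print(readout.get_obs())
for n in ["side","top","wrist"]:
    cv2.imwrite(f"pics/{n}0.png",read_camera(n)[:,:,::-1]); print(n,camera_params(n))
print(readout.get_obs()["time_s"])
E
```

```text
pics
0.0187
{'time_s': 0.0, 'qpos': array([-68.80814495,  18.43715456,  -4.01634649,  83.17229291,
         1.29369895,  78.54062255,  -3.25795112]), 'joint_velocities': array([ 0.04014143,  0.02676339, -0.00953698,  0.07526993, -0.0018285 ,
        0.02531867,  0.01596236]), 'effort': array([ 1.11337145e-04, -4.91291070e+01, -4.03765664e-01, -3.12535071e+01,
       -6.38781628e-02,  4.37754253e-02,  1.75299974e-04]), 'tool_pos': array([0.2262476 , 0.60878645, 0.22150606]), 'tool_rot': array([ -87.75614651,   89.89501938, -108.13574719]), 'force': array([ 0.14926594,  0.59316283, -0.57137864]), 'wrist_torque': array([-0.01157866, -0.05211913, -0.02136768]), 'grip_width': 0.08691455583141354}
side {'fx': 586.8574291255455, 'fy': 586.8574291255455, 'cx': 318.86745765090717, 'cy': 239.68185669356907, 'k1': -0.199746261678086, 'rvec': array([ 2.19240777, -0.140456  ,  0.10315978]), 'tvec': array([-0.51474153,  0.0678983 ,  1.1399402 ])}
top {'fx': 546.0470837780965, 'fy': 546.0470837780965, 'cx': 316.38154595509684, 'cy': 230.23380246043405, 'k1': -0.027737764150834898, 'rvec': array([ 2.14667338, -2.18728591,  0.13349985]), 'tvec': array([0.01071905, 0.50138581, 1.29698506])}
wrist {'fx': 402.16587383421944, 'fy': 402.16587383421944, 'cx': 320.4516900762501, 'cy': 241.7152936331916, 'k1': -0.03676788049020004, 'hand_eye': array([[-4.43289626e-05, -2.76389225e-01,  9.61045782e-01,
        -1.61349831e-01],
       [ 9.99999914e-01, -4.09289136e-04, -7.15825923e-05,
         5.62613858e-04],
       [ 4.13130255e-04,  9.61045695e-01,  2.76389220e-01,
        -7.58835719e-02],
       [ 0.00000000e+00,  0.00000000e+00,  0.00000000e+00,
         1.00000000e+00]])}
0.15
```

View pics/side0.png

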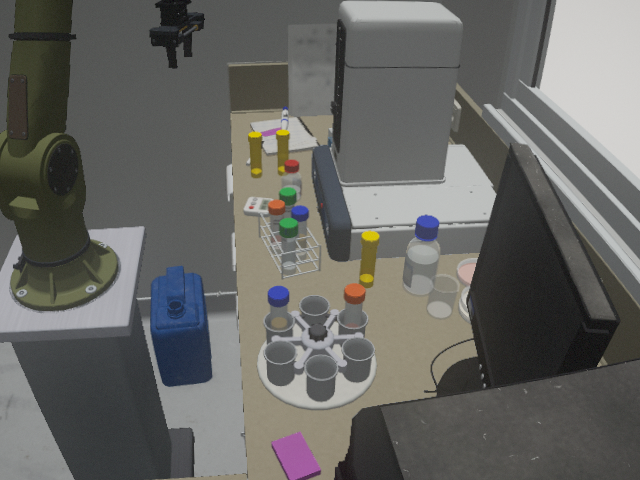

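View pics/top0.png

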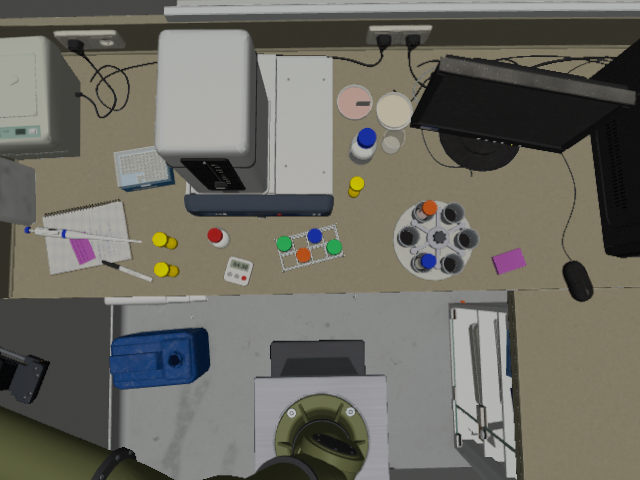

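View pics/wrist0.png

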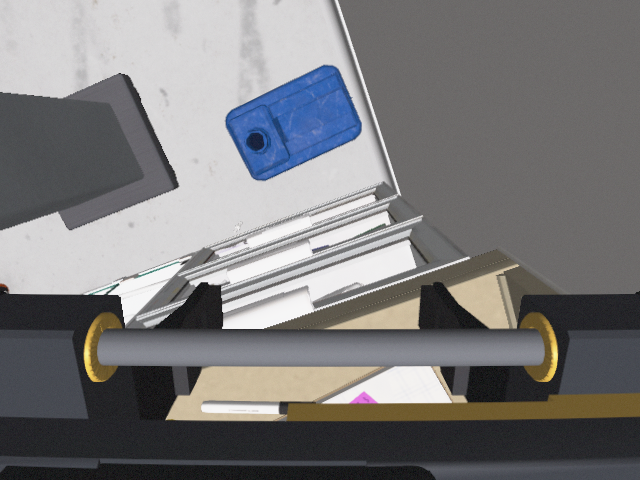

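```bash
cat > h.py <<'E'
from cell import *
import cv2, numpy as np
from scipy.spatial.transform import Rotation as R
def w2c(cam,obs=None):
    p=camera_params(cam)
    if cam=="wrist":
        T=np.eye(4);T[:3,:3]=R.from_euler('xyz',obs['tool_rot'],degrees=True).as_matrix();T[:3,3]=obs['tool_pos']
        return np.linalg.inv(T@p['hand_eye'])
    T=np.eye(4);T[:3,:3]=R.from_rotvec(p['rvec']).as_matrix();T[:3,3]=p['tvec'];return T
def proj(cam,X,obs=None):
    p=camera_params(cam);T=w2c(cam,obs);c=np.atleast_2d(X)@T[:3,:3].T+T[:3,3]
    s=c[:,:2]/c[:,2:];s=s*(1+p['k1']*(s**2).sum(1,keepdims=True))
    return s*[p['fx'],p['fy']]+[p['cx'],p['cy']]
def ray(cam,uv,z,obs=None):
    p=camera_params(cam);T=w2c(cam,obs)
    d=(np.array(uv,float)-[p['cx'],p['cy']])/[p['fx'],p['fy']];s=d.copy()
    for _ in range(20): s=d/(1+p['k1']*(s@s))
    Ti=np.linalg.inv(T);v=Ti[:3,:3]@[s[0],s[1],1];o=Ti[:3,3]
    return o+v*(z-o[2])/v[2]
def find(fn,cam,name,obs=None):
    T=np.linalg.inv(w2c(cam,obs))
    return [(round(d['score'],2),np.round(T[:3,:3]@np.array(d['at'])+T[:3,3],4)) for d in fn(cam,name)]
E
python3 - <<'E'
from h import *
for c in ["top","side"]:
    for n in ["rotor","tube_rack","orange_loaded","blue_loaded","green_1","timer","bottle_small"]:
        print(c,n,find(pinpoint,c,n)[:6])
E
```

```text
top rotor [(0.82, array([ 0.4799, -0.2856, -0.0016])), (0.65, array([0.406 , 0.1941, 0.0008]))]
top tube_rack [(0.94, array([0.4567, 0.0203, 0.0016]))]
top orange_loaded [(0.77, array([ 0.5372, -0.2567,  0.0147]))]
top blue_loaded [(0.76, array([ 0.4157, -0.2494,  0.0158]))]
top green_1 [(0.74, array([ 0.4573, -0.0363,  0.0018])), (0.58, array([ 0.4628,  0.0713, -0.0016]))]
top timer [(0.74, array([ 0.4181, -0.2472,  0.0163])), (0.59, array([0.4046, 0.1929, 0.0012])), (0.28, array([0.4579, 0.0212, 0.0015]))]
top bottle_small [(0.74, array([0.4909, 0.2367, 0.0007]))]
side rotor [(0.56, array([ 0.4764, -0.2874, -0.0008]))]
side tube_rack []
side orange_loaded [(0.88, array([ 0.5338, -0.2546,  0.0107]))]
side blue_loaded [(0.81, array([ 0.4185, -0.2499,  0.0145]))]
side green_1 [(0.8, array([ 0.4572, -0.0349, -0.0056]))]
side timer [(0.63, array([ 0.4031,  0.1951, -0.0024]))]
side bottle_small [(0.81, array([ 0.4873,  0.24  , -0.0025]))]
```

The side, top and wrist pictures are clear. In top: rotor at about (437,240) with an orange cap at (430,208) and a blue cap at (428,261). The rack is at (310,248) with green caps at (284,243) and (334,247), blue at (315,236) and orange at (304,256). The yellow look-alikes are at (357,186), (161,240) and (162,270). Next I'll measure the caps and buckets more precisely.

```bash
cat > m.py <<'E'
from h import *
img=cv2.imread("pics/top0.png");hsv=cv2.cvtColor(img,cv2.COLOR_BGR2HSV)
H,S,V=cv2.split(hsv)
m={'o':((H<14))&(S>150)&(V>110),'b':(H>105)&(H<130)&(S>150)&(V>80),'g':(H>55)&(H<90)&(S>120)&(V>60)}
for k,a in m.items():
    a=a.astype(np.uint8);a[:170]=0;a[290:]=0;a[:,:260]=0
    n,l,st,c=cv2.connectedComponentsWithStats(a)
    for i in range(1,n):
        if st[i,4]>60:
            x,y,w,h=st[i,:4];print(k,c[i].round(1),st[i],ray("top",c[i],.113).round(4))
o=readout.get_obs()
print("jaw yaw",R.from_euler('xyz',o['tool_rot'],degrees=True).as_matrix().round(3))
cv2.imwrite("pics/crop.png",cv2.resize(img[180:300,260:500],None,fx=3.3,fy=3.3,interpolation=cv2.INTER_CUBIC))
# predicted rotor overlay
ov=cv2.resize(img[180:300,380:500],None,fx=5,fy=5,interpolation=cv2.INTER_CUBIC)
c=np.array([.478,-.2865])
for i in range(6):
    a=np.radians(28.5+60*i);X=np.r_[c+.07*np.array([np.cos(a),np.sin(a)]),.068]
    ring=X+.026*np.array([[np.cos(t),np.sin(t),0] for t in np.linspace(0,2*np.pi,40)])
    cv2.polylines(ov,[((proj("top",ring)-[380,180]+.5)*5).astype(np.int32)],True,(0,0,255) if i else (0,255,0),1)
ring=np.r_[c,0]+.1*np.array([[np.cos(t),np.sin(t),0] for t in np.linspace(0,2*np.pi,40)])
cv2.polylines(ov,[((proj("top",ring)-[380,180]+.5)*5).astype(np.int32)],True,(255,0,255),1)
cv2.imwrite("pics/ov.png",ov)
for px in [(290,193),(290,214),(290,205),(255,165)]: print(ray("top",px,0.08))
E
python3 m.py
```

```text
o [429.3 207.3] [422 200  15  15 162] [ 0.5399 -0.2574  0.113 ]
o [302.8 254.6] [296 248  14  14 158] [0.437  0.0339 0.113 ]
b [314.4 235.5] [308 229  14  14 159] [0.48  0.007 0.113]
b [428.1 260.7] [421 254  15  15 173] [ 0.4178 -0.2494  0.113 ]
g [283.8 243.3] [277 236  15  16 182] [0.4635 0.0765 0.113 ]
g [333.7 246.6] [326 239  16  16 183] [ 0.4537 -0.0363  0.113 ]
jaw yaw [[ 0.     0.348  0.937]
 [ 0.     0.937 -0.348]
 [-1.     0.     0.   ]]
[0.5848279  0.06216343 0.08      ]
[0.53497461 0.06284061 0.08      ]
[0.5562844  0.06255053 0.08      ]
[0.65350244 0.14399438 0.08      ]
```

View pics/crop.png

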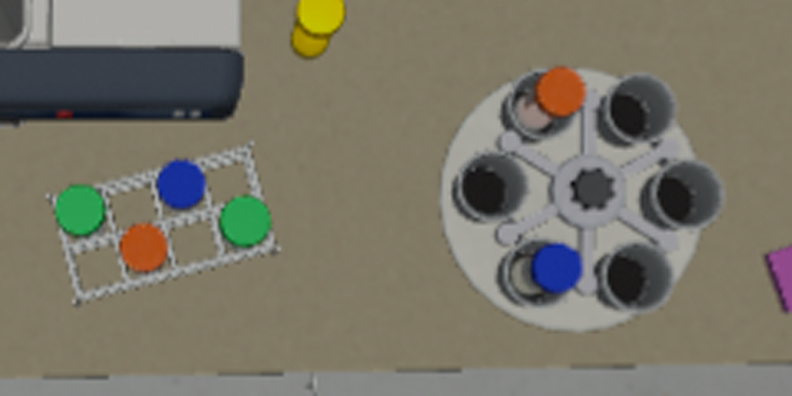

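View pics/ov.png

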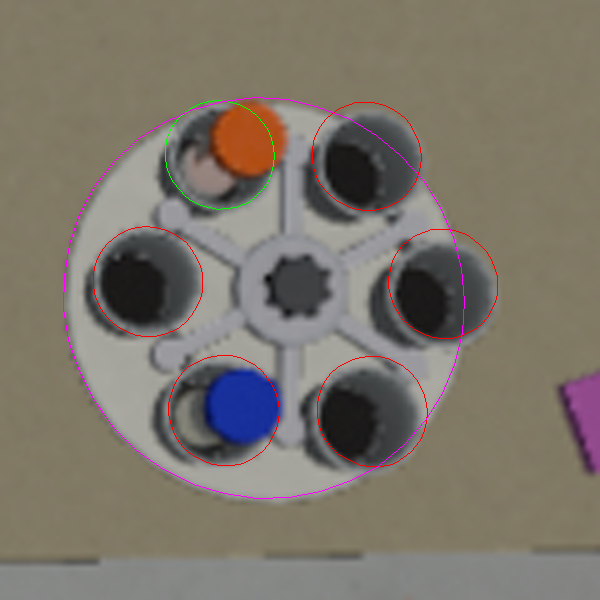

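```bash
cat > ov.py <<'E'
from h import *
img=cv2.imread("pics/top0.png")
ov=cv2.resize(img[180:300,380:500],None,fx=5,fy=5,interpolation=cv2.INTER_CUBIC)
c=np.array([.4768,-.2880]);yaw=26.5
def circ(X,r,col):
    ring=X+r*np.array([[np.cos(t),np.sin(t),0] for t in np.linspace(0,2*np.pi,60)])
    cv2.polylines(ov,[((proj("top",ring)-[380,180]+.5)*5-.5).round().astype(np.int32)],True,col,1)
for i in range(6):
    a=np.radians(yaw+60*i);X=np.r_[c+.07*np.array([np.cos(a),np.sin(a)]),.068]
    circ(X,.026,(0,0,255));print(i*60,X.round(4))
    if i in(0,2): X[2]=.130;circ(X,.017,(0,255,255))
circ(np.r_[c,0],.1,(255,0,255))
cv2.imwrite("pics/ov2.png",ov)
E
python3 ov.py
```

```text
0 [ 0.5394 -0.2568  0.068 ]
60 [ 0.4811 -0.2181  0.068 ]
120 [ 0.4184 -0.2494  0.068 ]
180 [ 0.4142 -0.3192  0.068 ]
240 [ 0.4725 -0.3579  0.068 ]
300 [ 0.5352 -0.3266  0.068 ]
```

View pics/ov2.png

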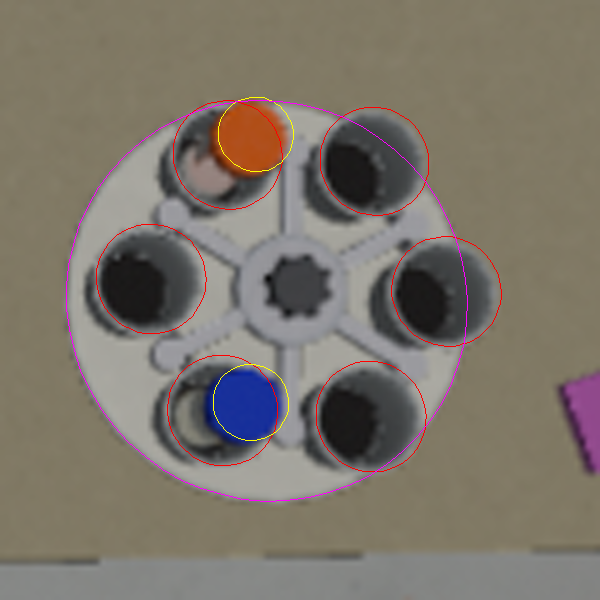

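Candidates in the top crop: the greens at (284,243) and (334,247), blue (314,236) and orange (303,255) stand in the rack. The loaded orange (429,207) and blue (428,261) stay where they are, and the yellow tubes are ignored. The orange tube is at rotor 0° and blue at 120°, with the rotor yaw at about 26.5°. First I'll take the green tube nearest the rotor, so I approach along an arc.

```bash
python3 -m pendant '{"xyz":[[0.03,-0.047,0.003],[0.03,-0.047,0.003],[0.03,-0.047,0.003],[0.03,-0.047,0.003],[0.025,-0.05,0.003],[0.025,-0.05,0],[0.025,-0.05,0],[0.02,-0.05,0],[0.01,-0.05,0]],"turn":[0,0,0,0,0,0,0,0,0]}' 0.62 20
```

```text
time_s: 1.98
tool_pos: [0.4539, 0.161, 0.2388]
tool_rot: [81.0, 89.7, 61.1]
force: [0.5, 0.7, 0.1]
grip_width: 0.0537
```

```bash
python3 -m pendant '{"xyz":[[0,-0.04,0],[0,-0.04,0],[0,-0.04,0],[0,-0.04,0],[0,-0.037,0],[0,0,0]],"turn":[0.118,0.118,0.118,0.118,0.118,0]}' 0.62 20
cat > st.py <<'E'
from h import *
import sys
o=readout.get_obs();M=R.from_euler('xyz',o['tool_rot'],degrees=True).as_matrix()
print(o['time_s'],o['tool_pos'].round(4),'jaw',np.degrees(np.arctan2(M[1,1],M[0,1])).round(1),'q7',o['qpos'][6].round(1),'f',o['force'].round(1),o['grip_width'].round(4))
for n in sys.argv[1:]:
    cam,f=n.split(":");o=readout.get_obs()
    im=read_camera(cam);cv2.imwrite(f"pics/{f}.png",im[:,:,::-1])
E
python3 st.py wrist:w1
```

```text
time_s: 2.72
tool_pos: [0.4542, -0.048, 0.2406]
tool_rot: [51.3, 89.5, 65.8]
force: [-0.4, 0.9, -1.1]
grip_width: 0.0538Traceback (most recent call last):
  File "st.py", line 4, in <module>
    print(o['time_s'],o['tool_pos'].round(4),'jaw',np.degrees(np.arctan2(M[1,1],M[0,1])).round(1),'q7',o['qpos'][6].round(1),'f',o['force'].round(1),o['grip_width'].round(4))
                                                                                                                                                     ^^^^^^^^^^^^^^^^^^^^^
AttributeError: 'float' object has no attribute 'round'
```

```bash
sed -i "s/o\['grip_width'\].round(4)/round(o['grip_width'],4)/" st.py; python3 st.py wrist:w1
```

```text
2.725 [ 0.4542 -0.048   0.2406] jaw 104.5 q7 103.5 f [-0.4  0.9 -1.1] 0.0538
```

View pics/w1.png

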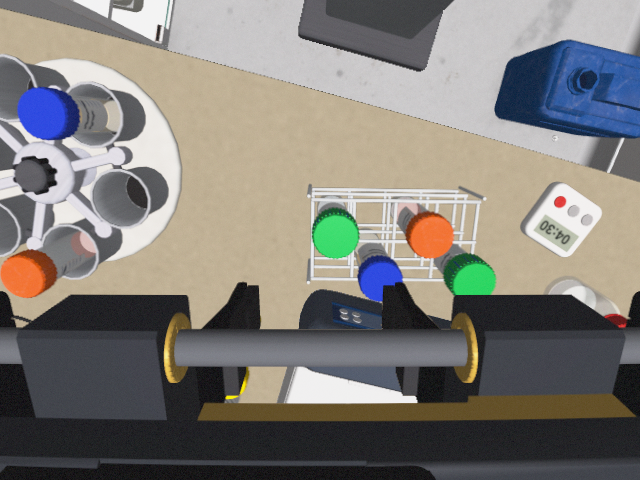

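The wrist view shows the rack with its four caps: green (335,233), blue (380,278), orange (429,234) and green (469,276). I'll cross-check these against the top camera.

```bash
cat > mw.py <<'E'
from h import *
o=readout.get_obs()
for n,uv,z in [('g',(335,231),.116),('b',(380,276),.116),('o',(429,233),.116),('g2',(469,274),.116),('hub',(37,175),.081),('blueL',(46,112),.130),('orL',(28,273),.13)]:
    print(n,ray("wrist",uv,z,o).round(4))
E
python3 mw.py
```

```text
g [ 0.4505 -0.0344  0.116 ]
b [0.4761 0.008  0.116 ]
o [0.4346 0.0333 0.116 ]
g2 [0.4577 0.0737 0.116 ]
hub [ 0.4736 -0.2742  0.081 ]
blueL [ 0.4164 -0.2393  0.13  ]
orL [ 0.5334 -0.2448  0.13  ]
```

```bash
python3 -m pendant '{"xyz":[[-0.0015,0.0125,-0.03],[0,0,-0.03],[0,0,-0.02],[0,0,0]],"turn":[0,0,0,0]}' 0.62 20; python3 st.py wrist:w2
```

```text
time_s: 3.28
tool_pos: [0.4533, -0.0277, 0.1591]
tool_rot: [49.1, 89.3, 63.9]
force: [0.4, -0.2, 0.8]
grip_width: 0.0544
3.275 [ 0.4533 -0.0277  0.1591] jaw 104.8 q7 103.4 f [ 0.4 -0.2  0.8] 0.0544
```

View pics/w2.png

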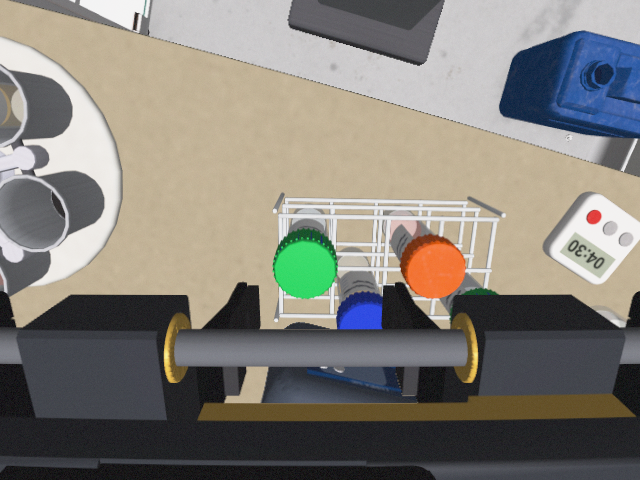

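```bash
python3 -m pendant '{"xyz":[[-0.001,-0.008,0],[0,0,0]],"turn":[0,0]}'; python3 st.py
```

```text
time_s: 3.58
tool_pos: [0.4544, -0.0358, 0.1621]
tool_rot: [34.5, 89.1, 49.3]
force: [0.4, 0.5, 1.3]
grip_width: 0.054
3.575 [ 0.4544 -0.0358  0.1621] jaw 104.8 q7 104.3 f [0.4 0.5 1.3] 0.054
```

```bash
python3 -m pendant '{"xyz":[[-0.001,0,-0.025],[0,0,-0.025],[0,0,-0.024],[0,0,0]],"turn":[0,0,0,0]}'; python3 st.py wrist:w3
```

```text
time_s: 4.08
tool_pos: [0.4563, -0.0357, 0.0899]
tool_rot: [24.1, 88.7, 38.8]
force: [0.4, 0.4, 0.3]
grip_width: 0.0539
4.075 [ 0.4563 -0.0357  0.0899] jaw 104.8 q7 107.4 f [0.4 0.4 0.3] 0.0539
```

View pics/w3.png

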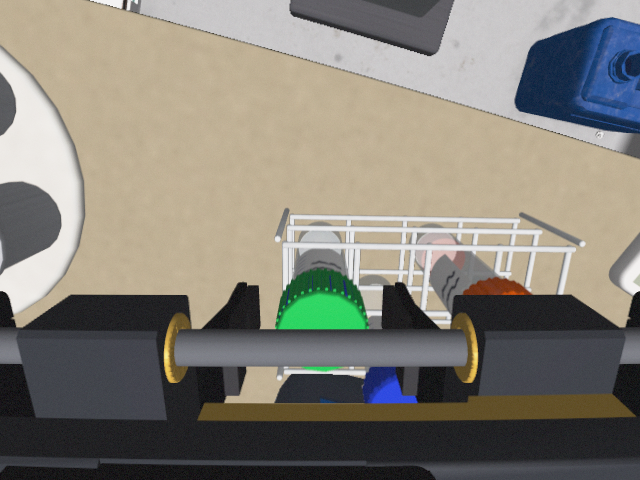

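```bash
sed -i "s/,'q7'/,'axis',M[:,0].round(3),'q7'/" st.py; python3 -m pendant '{"xyz":[[-0.004,0,-0.001],[0,0,0]],"turn":[0,0]}'; python3 st.py; python3 -c "
from cell import *;print(readout.get_obs()['qpos'].round(1))"
```

```text
time_s: 4.38
tool_pos: [0.4549, -0.0357, 0.0922]
tool_rot: [18.1, 88.3, 32.8]
force: [0.0, 0.1, -0.5]
grip_width: 0.0539
4.375 [ 0.4549 -0.0357  0.0922] jaw 104.8 axis [ 0.024  0.016 -1.   ] q7 107.0 f [ 0.   0.1 -0.5] 0.0539
[-31.6  -0.9  33.6 120.7  -0.5  58.7 107. ]
```

```bash
python3 -m pendant '{"xyz":[[-0.003,0,-0.006],[0,0,-0.001],[0,0,-0.001],[0,0,-0.001]],"turn":[0,0,0,0]}' 0.2 20; python3 st.py wrist:w4; python3 -c "
from cell import *;print(readout.get_obs()['qpos'].round(1))"
```

```text
time_s: 4.88
tool_pos: [0.4538, -0.0355, 0.0851]
tool_rot: [15.7, 88.1, 30.4]
force: [-1.9, 0.1, 8.7]
grip_width: 0.0333
4.875 [ 0.4538 -0.0355  0.0851] jaw 104.8 axis [ 0.029  0.017 -0.999] q7 107.3 f [-1.9  0.1  8.7] 0.0333
[-31.5  -0.7  33.6 121.5  -0.8  57.5 107.3]
```

View pics/w4.png

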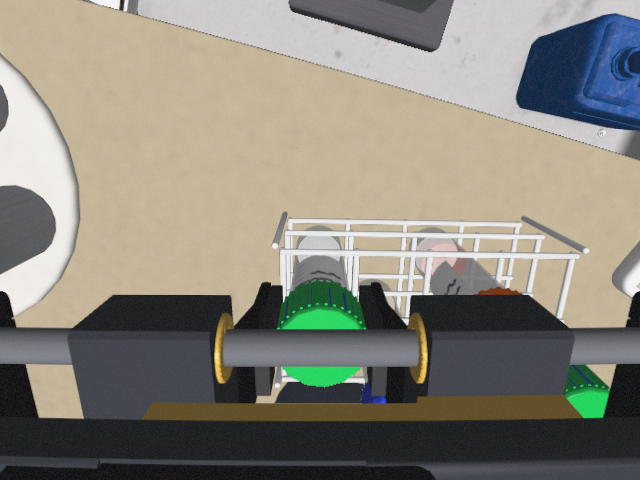

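Gripped at 33 mm on the cap. Now lifting straight up.

```bash
python3 -m pendant '{"xyz":[[0,0,0.02],[0,0,0.03],[0,0,0.035],[0,0,0.035],[0,0,0.03]],"turn":[0,0,0,0,0]}'; python3 st.py; python3 -c "
from cell import *;print(readout.get_obs()['qpos'].round(1))"
```

```text
time_s: 5.55
tool_pos: [0.4508, -0.0357, 0.2363]
tool_rot: [20.6, 88.5, 35.3]
force: [0.8, 0.0, -0.7]
grip_width: 0.0334
5.55 [ 0.4508 -0.0357  0.2363] jaw 104.7 axis [ 0.022  0.015 -1.   ] q7 102.0 f [ 0.8  0.  -0.7] 0.0334
[-32.5  -9.9  31.  110.3   4.3  77.  102. ]
```

```bash
python3 -m pendant '{"xyz":[[0.0025,-0.04,0.003],[0.0025,-0.04,0],[0.0025,-0.04,0],[0.0025,-0.04,0],[0.0025,-0.04,0],[0.0025,-0.04,0],[0.0025,-0.035,0],[0.0025,-0.03,0],[0,0,0]],"turn":[-0.0975,-0.0975,-0.0975,-0.0975,-0.0975,-0.0975,-0.0975,-0.0975,0]}'; python3 st.py wrist:w5 top:t5; python3 -c "
from cell import *;print(readout.get_obs()['qpos'].round(1))"
```

```text
time_s: 6.68
tool_pos: [0.4712, -0.3488, 0.2411]
tool_rot: [13.4, 88.2, -17.7]
force: [-0.7, 0.6, 0.3]
grip_width: 0.0326
6.675 [ 0.4712 -0.3488  0.2411] jaw 58.9 axis [ 0.03  -0.009 -1.   ] q7 101.7 f [-0.7  0.6  0.3] 0.0326
[-11.9  11.8  53.1  94.2 -10.5  77.2 101.7]
```

View pics/w5.png

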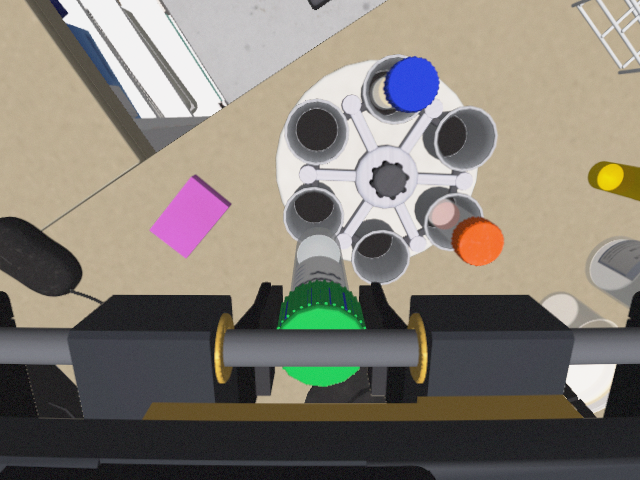

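View pics/t5.png

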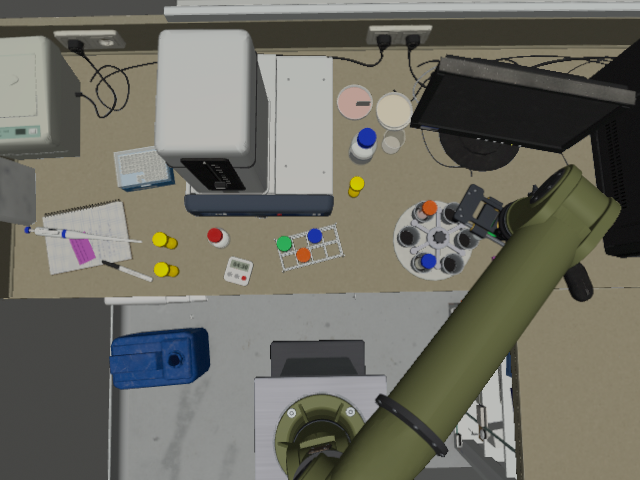

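```bash
python3 st.py side:s5
```

```text
6.775 [ 0.4721 -0.346   0.241 ] jaw 59.1 axis [ 0.03  -0.007 -1.   ] q7 101.7 f [-0.8  0.1 -1.2] 0.0332
```

View pics/s5.png

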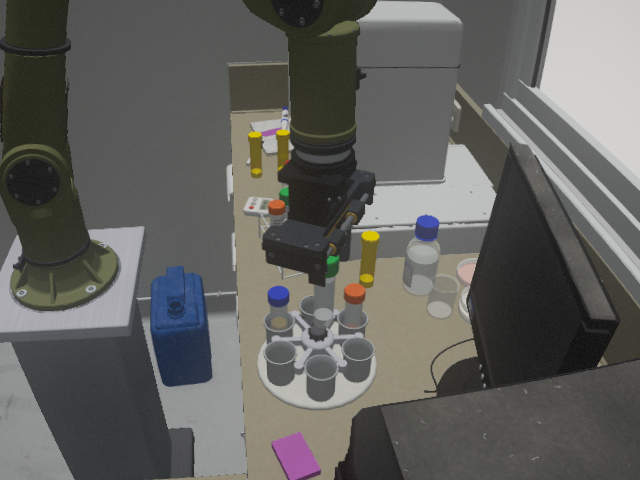

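The elbow is high and clear of the monitor. In wrist view w5 the target bucket's mouth is at (314,212), the hub at (389,180), the far-green bucket at (380,257), and the caps at blue (412,84) and orange (478,242).

```bash
python3 - <<'E'
from h import *
o={'tool_pos':np.array([.4712,-.3488,.2411]),'tool_rot':np.array([13.4,88.2,-17.7])}
for n,uv,z in [('hub',(389,180),.081),('blueL',(412,80),.13),('orL',(478,240),.13),('b60',(465,136),.068),('b180',(317,130),.068),('b240',(314,212),.068),('b300',(380,255),.068)]:
    print(n,ray("wrist",uv,z,o).round(4))
E
```

```text
hub [ 0.4746 -0.2851  0.081 ]
blueL [ 0.4151 -0.246   0.13  ]
orL [ 0.5338 -0.2543  0.13  ]
b60 [ 0.4779 -0.2145  0.068 ]
b180 [ 0.4125 -0.3145  0.068 ]
b240 [ 0.4686 -0.3516  0.068 ]
b300 [ 0.5317 -0.3222  0.068 ]
```

```bash
python3 -m pendant '{"xyz":[[0,-0.007,-0.02],[0,0,-0.025],[0,0,-0.02],[0,0,0]],"turn":[0,0,0,0]}'; python3 st.py wrist:w6 side:s6
```

```text
time_s: 7.32
tool_pos: [0.473, -0.3479, 0.1706]
tool_rot: [27.2, 88.2, -3.1]
force: [-0.1, 0.2, 0.2]
grip_width: 0.0333
7.325 [ 0.473  -0.3479  0.1706] jaw 59.7 axis [ 0.031 -0.002 -1.   ] q7 105.3 f [-0.1  0.2  0.2] 0.0333
```

View pics/w6.png

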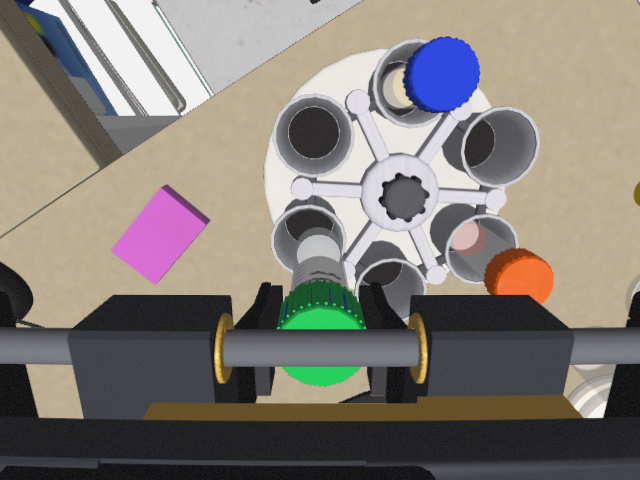

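View pics/s6.png

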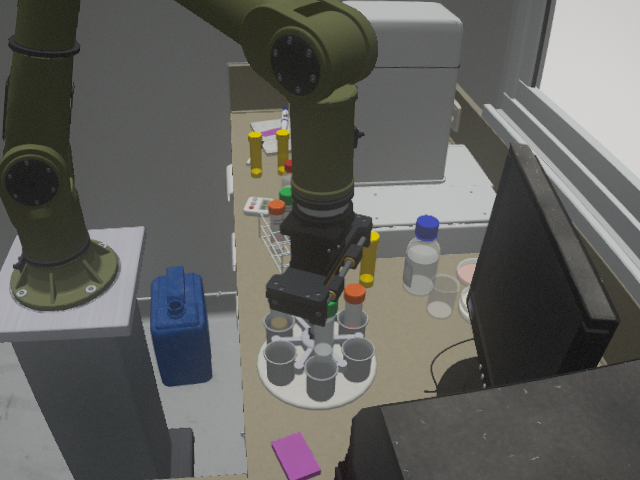

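```bash
cat > rel.py <<'E'
from h import *
import sys,json
# usage: rel.py pos rot [u,v,z]...
a=json.loads(sys.argv[1])
o={'tool_pos':np.array(a[:3]),'tool_rot':np.array(a[3:])}
for s in sys.argv[2:]:
    u,v,z=json.loads(s);print(s,ray("wrist",(u,v),z,o).round(4))
E
python3 rel.py '[0.473,-0.3479,0.1706,27.2,88.2,-3.1]' '[307,241,0.068]' '[314,134,0.068]' '[320,252,0.0856]' '[405,198,0.081]'
python3 - <<'E'
import cv2
im=cv2.imread('pics/w6.png');cv2.imwrite('pics/w6c.png',cv2.resize(im[190:320,240:400],None,fx=4.5,fy=4.5,interpolation=2))
E
```

```text
[307,241,0.068] [ 0.4713 -0.3552  0.068 ]
[314,134,0.068] [ 0.4128 -0.3151  0.068 ]
[320,252,0.0856] [ 0.4773 -0.3487  0.0856]
[405,198,0.081] [ 0.4749 -0.2852  0.081 ]
```

View pics/w6c.png

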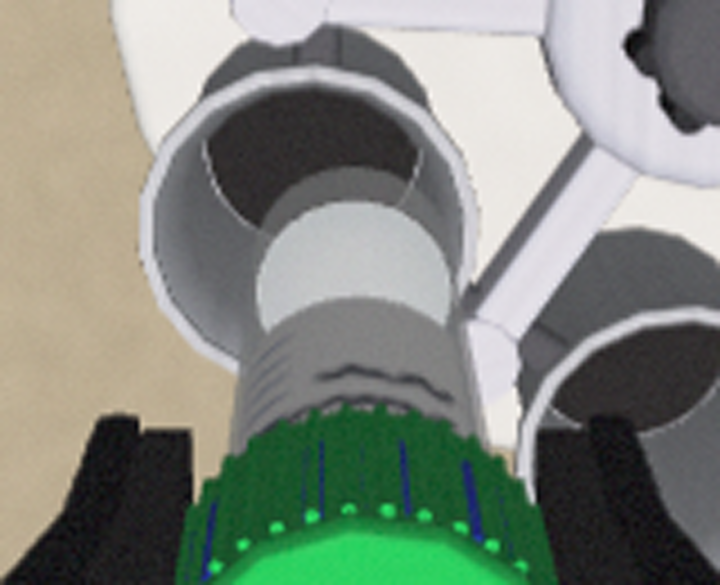

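```bash
python3 -m pendant '{"xyz":[[-0.007,-0.007,0],[0,0,0]],"turn":[0,0]}'; python3 st.py wrist:w7; python3 - <<'E'
import cv2
im=cv2.imread('pics/w7.png');cv2.imwrite('pics/w7c.png',cv2.resize(im[190:320,240:400],None,fx=4.5,fy=4.5,interpolation=2))
E
```

```text
time_s: 7.68
tool_pos: [0.4671, -0.3572, 0.1742]
tool_rot: [22.8, 87.9, -7.5]
force: [-0.2, 0.3, -0.3]
grip_width: 0.0332
7.675 [ 0.4671 -0.3572  0.1742] jaw 59.7 axis [ 0.036 -0.005 -0.999] q7 106.3 f [-0.2  0.3 -0.3] 0.0332
```

View pics/w7c.png

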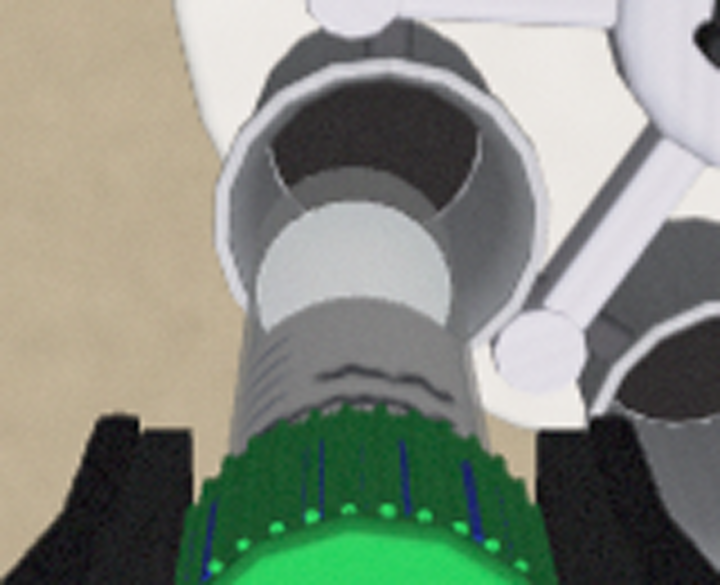

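```bash
python3 rel.py '[0.4671,-0.3572,0.1742,22.8,87.9,-7.5]' '[325,237,0.068]' '[319,254,0.089]' '[319,254,0.086]'
```

```text
[325,237,0.068] [ 0.4707 -0.3533  0.068 ]
[319,254,0.089] [ 0.4727 -0.3596  0.089 ]
[319,254,0.086] [ 0.4737 -0.3601  0.086 ]
```

```bash
python3 -m pendant '{"xyz":[[-0.003,0.005,0],[0,0,-0.02],[-0.001,0,-0.02],[-0.001,0,-0.015]],"turn":[0,0,0,0]}'; python3 st.py wrist:w8
```

```text
time_s: 8.22
tool_pos: [0.4639, -0.3508, 0.1171]
tool_rot: [23.5, 87.7, -6.7]
force: [0.5, -0.4, 0.6]
grip_width: 0.0328
8.225 [ 0.4639 -0.3508  0.1171] jaw 59.8 axis [ 0.04  -0.005 -0.999] q7 108.3 f [ 0.5 -0.4  0.6] 0.0328
```

View pics/w8.png

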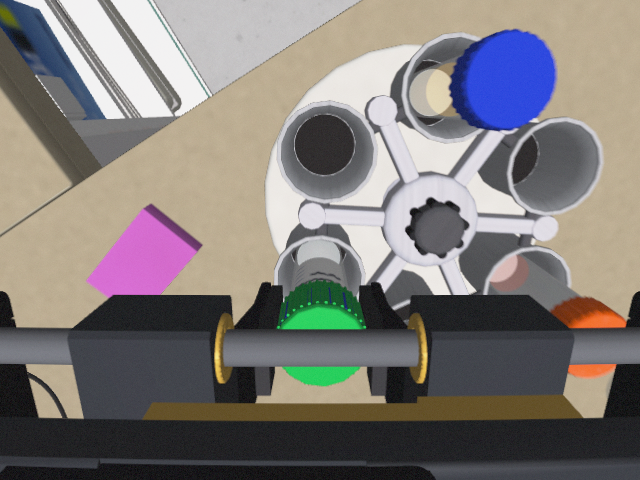

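```bash
python3 -m pendant '{"xyz":[[0.002,-0.002,-0.01],[0,0,-0.007],[0,0,-0.002]],"turn":[0,0,0]}'; python3 st.py
```

```text
time_s: 8.65
tool_pos: [0.4682, -0.3543, 0.0989]
tool_rot: [21.7, 87.4, -8.5]
force: [-1.4, 2.2, 15.3]
grip_width: 0.033
8.65 [ 0.4682 -0.3543  0.0989] jaw 59.8 axis [ 0.044 -0.007 -0.999] q7 109.6 f [-1.4  2.2 15.3] 0.033
```

```bash
python3 -m pendant '{"xyz":[[0,0,0.001],[0,0,0],[0,0,0]],"turn":[0,0,0]}' 0.55 20; python3 -m pendant '{"xyz":[[0,0,0.015],[0,0,0.02],[0,0,0.04],[0,0,0.04],[0,0,0.03]],"turn":[0,0,0,0,0]}';  python3 st.py wrist:w9; python3 -c "
from cell import *;print(readout.get_obs()['qpos'].round(1))"
```

```text
time_s: 9.02
tool_pos: [0.4685, -0.3548, 0.1001]
tool_rot: [21.2, 87.4, -9.0]
force: [-0.1, -0.1, -0.2]
grip_width: 0.0467
time_s: 9.65
tool_pos: [0.4667, -0.3543, 0.2521]
tool_rot: [21.8, 87.5, -8.5]
force: [0.6, -0.6, 0.7]
grip_width: 0.0475
9.65 [ 0.4667 -0.3543  0.2521] jaw 59.7 axis [ 0.043 -0.006 -0.999] q7 103.3 f [ 0.6 -0.6  0.7] 0.0475
[-11.5  10.8  53.8  93.3 -10.4  78.  103.3]
```

View pics/w9.png

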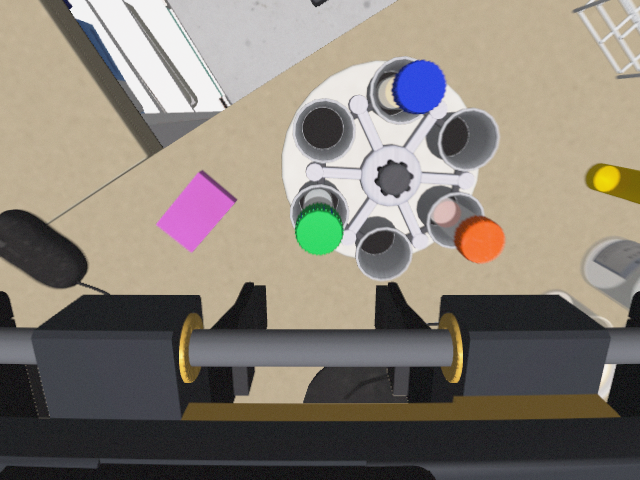

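Green 1 stands in bucket 240° (wrist view, cap at (319,230)). Next is the blue tube.

```bash
python3 -m pendant '{"xyz":[[0.001,0.04,0],[0.001,0.04,0],[0.001,0.04,0],[0.001,0.04,0],[0.001,0.04,0],[0.001,0.04,0],[0.001,0.04,0],[0.001,0.04,0],[0.001,0.03,-0.01],[0,0,0]],"turn":[0.085,0.085,0.085,0.085,0.085,0.085,0.085,0.085,0.085,0]}' 0.62 20; python3 st.py wrist:w10;  python3 -c "
from cell import *;print(readout.get_obs()['qpos'].round(1))"
```

```text
time_s: 10.95
tool_pos: [0.4766, -0.0013, 0.2601]
tool_rot: [14.6, 86.0, 29.1]
force: [1.2, -0.9, 1.0]
grip_width: 0.054
10.95 [ 0.4766 -0.0013  0.2601] jaw 104.6 axis [ 0.062  0.034 -0.998] q7 98.7 f [ 1.2 -0.9  1. ] 0.054
[-36.5  -9.2  31.6 107.1   3.3  77.   98.7]
```

View pics/w10.png

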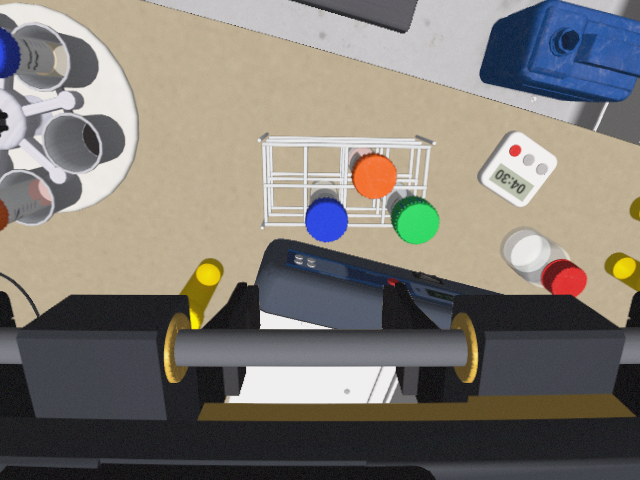

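Tilt drifts by about 0.05° per row, always with the tip going outward. I'll turn the tool 180° about the vertical, which gives the same grasp, so the accumulated lean reverses and later drift cancels it.

```bash
python3 -m pendant '{"xyz":[[0,0,-0.001],[0,0,-0.001],[0,0,-0.001],[0,0,-0.001],[0,0,-0.001],[0,0,-0.001],[0,0,-0.001],[0,0,-0.001]],"turn":[-0.186,-0.186,-0.186,-0.186,-0.186,-0.186,-0.186,-0.186]}' 0.62 20; python3 st.py
```

```text
time_s: 12.0
tool_pos: [0.4782, -0.0208, 0.2543]
tool_rot: [12.2, 85.7, -59.8]
force: [-0.4, 0.6, 0.7]
grip_width: 0.0538
12.0 [ 0.4782 -0.0208  0.2543] jaw 18.0 axis [ 0.038 -0.065 -0.997] q7 11.1 f [-0.4  0.6  0.7] 0.0538
```

```bash
python3 -m pendant '{"xyz":[[0,0.003,-0.001],[0,0.003,-0.001],[0,0.003,-0.001],[0,0.003,-0.001],[0,0.003,-0.001],[0,0.003,-0.001],[0,0.003,-0.001],[0,0.003,-0.001],[0,0.003,-0.001]],"turn":[-0.183,-0.183,-0.183,-0.183,-0.183,-0.183,-0.183,-0.183,-0.183]}' 0.62 20; python3 st.py wrist:w11;  python3 -c "
from cell import *;print(readout.get_obs()['qpos'].round(1))"
```

```text
time_s: 13.12
tool_pos: [0.4798, -0.0134, 0.2474]
tool_rot: [16.5, 85.4, -152.3]
force: [-0.8, 0.8, 0.3]
grip_width: 0.0539
13.125 [ 0.4798 -0.0134  0.2474] jaw -78.7 axis [-0.071 -0.037 -0.997] q7 -82.2 f [-0.8  0.8  0.3] 0.0539
[-25.3  -0.4  22.3 101.9   2.1  82.7 -82.5]
```

View pics/w11.png

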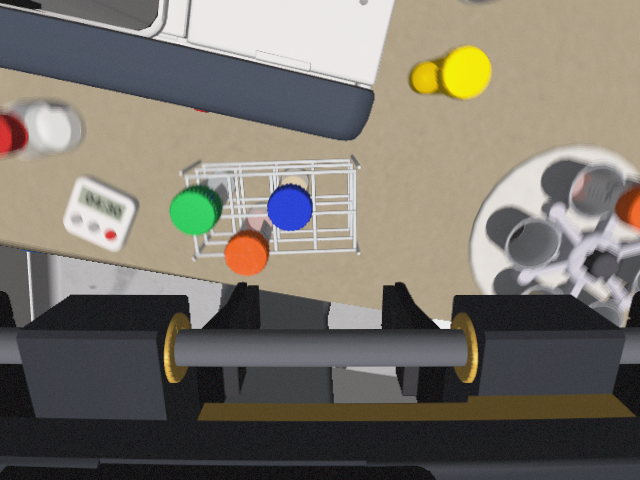

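```bash
python3 rel.py '[0.4798,-0.0134,0.2474,16.5,85.4,-152.3]' '[290,205,0.116]' '[247,250,0.116]' '[195,208,0.116]'
```

```text
[290,205,0.116] [0.486  0.0082 0.116 ]
[247,250,0.116] [0.4449 0.0344 0.116 ]
[195,208,0.116] [0.4707 0.0763 0.116 ]
```

```bash
python3 -m pendant '{"xyz":[[-0.001,0.02,-0.025],[0,0,-0.035],[0,0,-0.02]],"turn":[0.025,0,0]}' 0.62 20; python3 st.py
```

```text
time_s: 13.55
tool_pos: [0.4812, 0.0014, 0.1678]
tool_rot: [19.7, 85.7, -148.0]
force: [0.2, -0.1, 0.6]
grip_width: 0.054
13.55 [0.4812 0.0014 0.1678] jaw -77.7 axis [-0.064 -0.04  -0.997] q7 -82.3 f [ 0.2 -0.1  0.6] 0.054
```

```bash
python3 -m pendant '{"xyz":[[-0.002,0.005,-0.02],[0,0,-0.03],[0,0,-0.025]],"turn":[0.02,0,0]}' 0.62 20; python3 st.py wrist:w12
```

```text
time_s: 13.92
tool_pos: [0.4804, 0.0014, 0.0917]
tool_rot: [22.1, 85.7, -144.3]
force: [-1.0, 0.3, 0.2]
grip_width: 0.0538
13.925 [0.4804 0.0014 0.0917] jaw -76.4 axis [-0.06  -0.043 -0.997] q7 -80.1 f [-1.   0.3  0.2] 0.0538
```

View pics/w12.png

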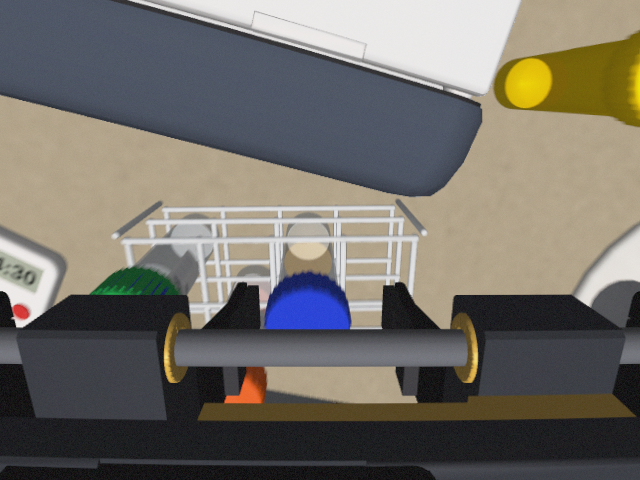

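```bash
python3 -m pendant '{"xyz":[[0,0.006,-0.006],[0,0,-0.002]],"turn":[0,0]}' 0.62 20;python3 -m pendant '{"xyz":[[-0.001,0,-0.001],[0,0,-0.001],[0,0,-0.001]],"turn":[0,0,0]}' 0.2 20; python3 st.py
```

```text
time_s: 14.22
tool_pos: [0.4788, 0.0058, 0.0813]
tool_rot: [21.4, 85.5, -145.0]
force: [-0.5, 0.4, 0.8]
grip_width: 0.0542
time_s: 14.6
tool_pos: [0.4793, 0.0059, 0.0802]
tool_rot: [22.5, 85.7, -144.0]
force: [-0.9, 1.6, 4.8]
grip_width: 0.0333
14.6 [0.4793 0.0059 0.0802] jaw -76.4 axis [-0.061 -0.044 -0.997] q7 -80.5 f [-0.9  1.6  4.8] 0.0333
```

```bash
python3 -m pendant '{"xyz":[[0,0,0.02],[0,0,0.03],[0,0,0.04],[0,0,0.04],[0,-0.01,0.03]],"turn":[0,0,0,0,0]}'; python3 st.py; python3 -m pendant '{"xyz":[[0.007,-0.042,0],[0.007,-0.042,0],[0.007,-0.042,0],[0.007,-0.042,0],[0.007,-0.042,0],[0.007,-0.042,0],[0.007,-0.042,0],[0.003,-0.02,0]],"turn":[-0.08,-0.08,-0.08,-0.08,-0.08,-0.08,-0.08,-0.08]}'; python3 st.py wrist:w13;python3 -c "
from cell import *;print(readout.get_obs()['qpos'].round(1))"
```

```text
time_s: 15.22
tool_pos: [0.4767, -0.0039, 0.2427]
tool_rot: [20.8, 85.4, -145.5]
force: [1.3, 0.4, -0.8]
grip_width: 0.033
15.225 [ 0.4767 -0.0039  0.2427] jaw -76.3 axis [-0.066 -0.045 -0.997] q7 -81.5 f [ 1.3  0.4 -0.8] 0.033
time_s: 16.23
tool_pos: [0.5315, -0.3251, 0.2474]
tool_rot: [23.6, 86.0, 179.9]
force: [0.3, 0.0, 0.2]
grip_width: 0.0333
16.225 [ 0.5315 -0.3251  0.2474] jaw -113.7 axis [-0.069  0.    -0.998] q7 -76.6 f [0.3 0.  0.2] 0.0333
[ -2.5  20.1  40.   83.1 -10.3  84.5 -76.7]
```

View pics/w13.png

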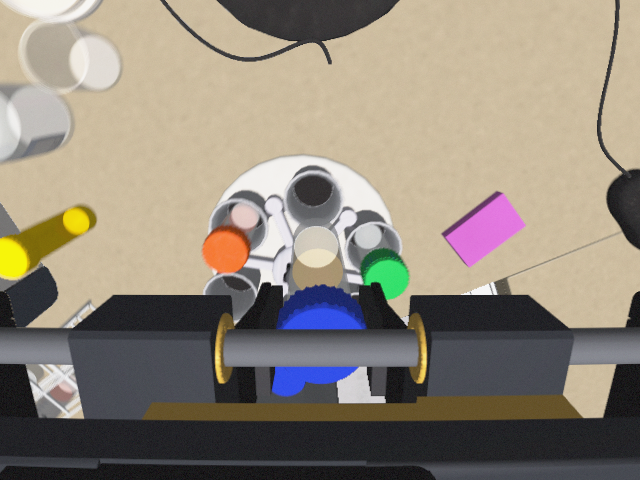

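```bash
python3 rel.py '[0.5315,-0.3251,0.2474,23.6,86.0,179.9]' '[315,198,0.068]' '[316,248,0.167]' '[373,245,0.068]'
```

```text
[315,198,0.068] [ 0.5364 -0.327   0.068 ]
[316,248,0.167] [ 0.5291 -0.3228  0.167 ]
[373,245,0.068] [ 0.4761 -0.3569  0.068 ]
```

```bash
python3 -m pendant '{"xyz":[[0.006,-0.001,-0.02],[0,0,-0.03],[0,0,-0.025]],"turn":[0,0,0]}'; python3 st.py wrist:w14; python3 - <<'E'
import cv2
im=cv2.imread('pics/w14.png');cv2.imwrite('pics/w14c.png',cv2.resize(im[140:340,200:440],None,fx=3.3,fy=3,interpolation=2))
E
```

```text
time_s: 16.65
tool_pos: [0.539, -0.3262, 0.1689]
tool_rot: [24.8, 86.2, -178.9]
force: [0.7, -0.5, -0.7]
grip_width: 0.0331
16.65 [ 0.539  -0.3262  0.1689] jaw -113.6 axis [-0.067 -0.001 -0.998] q7 -75.6 f [ 0.7 -0.5 -0.7] 0.0331
```

View pics/w14.png

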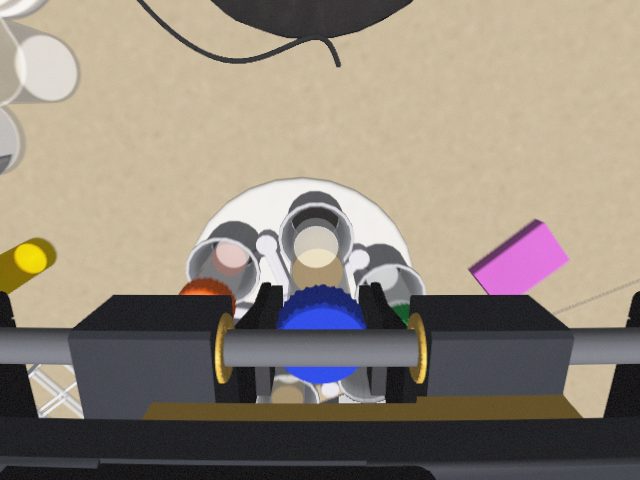

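```bash
python3 rel.py '[0.539,-0.3262,0.1689,24.8,86.2,-178.9]' '[316,239,0.068]' '[316,247,0.089]'
```

```text
[316,239,0.068] [ 0.5358 -0.3239  0.068 ]
[316,247,0.089] [ 0.5377 -0.3243  0.089 ]
```

```bash
python3 -m pendant '{"xyz":[[0,0,-0.025],[0,0,-0.02]],"turn":[0,0]}'; python3 st.py wrist:w15
```

```text
time_s: 16.95
tool_pos: [0.5381, -0.3219, 0.1183]
tool_rot: [21.5, 85.9, 178.2]
force: [-1.6, -0.9, 0.9]
grip_width: 0.0327
16.95 [ 0.5381 -0.3219  0.1183] jaw -113.3 axis [-0.072  0.002 -0.997] q7 -74.7 f [-1.6 -0.9  0.9] 0.0327
```

View pics/w15.png

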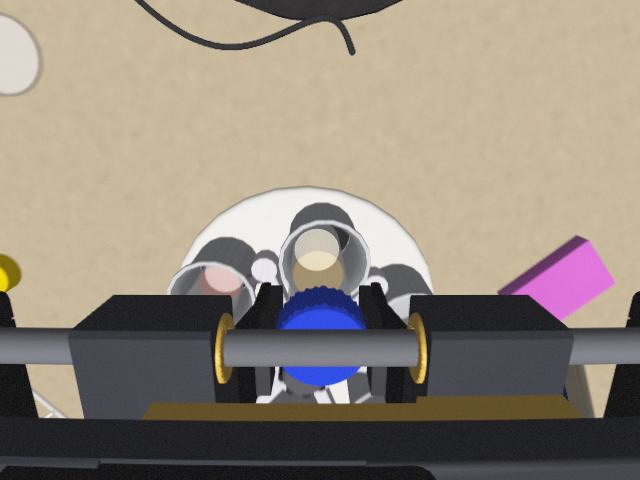

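The tube is inside the bucket mouth. I'll lower it to the floor.

```bash
python3 -m pendant '{"xyz":[[0,-0.002,-0.014],[0,0,-0.008],[0,0,-0.002]],"turn":[0,0,0]}'; python3 st.py
```

```text
time_s: 17.38
tool_pos: [0.5383, -0.3231, 0.0931]
tool_rot: [20.3, 85.8, 177.1]
force: [-3.7, 2.0, 16.5]
grip_width: 0.0332
17.375 [ 0.5383 -0.3231  0.0931] jaw -113.2 axis [-0.073  0.004 -0.997] q7 -73.9 f [-3.7  2.  16.5] 0.0332
```

```bash
python3 -m pendant '{"xyz":[[0,0,0.001],[0,0,0],[0,0,0]],"turn":[0,0,0]}' 0.55 20; python3 -m pendant '{"xyz":[[0,0,0.015],[0,0,0.02],[0,0,0.04],[0,0,0.04],[0,0,0.03]],"turn":[0,0,0,0,0]}';  python3 st.py wrist:w16
```

```text
time_s: 17.75
tool_pos: [0.54, -0.3234, 0.0953]
tool_rot: [20.8, 86.0, 177.5]
force: [-0.1, 0.6, 0.2]
grip_width: 0.0466
time_s: 18.38
tool_pos: [0.5388, -0.3229, 0.2477]
tool_rot: [20.6, 86.0, 177.4]
force: [0.6, 0.1, -0.9]
grip_width: 0.0479
18.375 [ 0.5388 -0.3229  0.2477] jaw -113.2 axis [-0.07   0.003 -0.998] q7 -76.3 f [ 0.6  0.1 -0.9] 0.0479
```

View pics/w16.png

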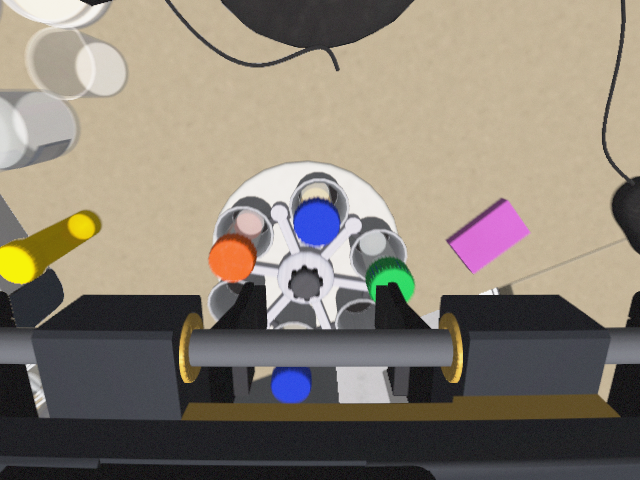

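```bash
python3 -m pendant '{"xyz":[[-0.0115,0.04,0],[-0.0115,0.04,0],[-0.0115,0.04,0],[-0.0115,0.04,0],[-0.0115,0.04,0],[-0.0115,0.04,0],[-0.0115,0.04,0],[-0.0115,0.04,-0.005],[-0.0115,0.035,-0.005]],"turn":[0.071,0.071,0.071,0.071,0.071,0.071,0.071,0.071,0.071]}' 0.62 20; python3 st.py wrist:w17;python3 -c "
from cell import *;print(readout.get_obs()['qpos'].round(1))"
```

```text
time_s: 19.55
tool_pos: [0.4347, 0.0338, 0.257]
tool_rot: [36.4, 87.5, -129.7]
force: [-0.5, 0.2, 0.2]
grip_width: 0.0537
19.55 [0.4347 0.0338 0.257 ] jaw -76.1 axis [-0.028 -0.034 -0.999] q7 -88.5 f [-0.5  0.2  0.2] 0.0537
[-30.8  -8.6  18.8 107.9   4.2  82.3 -88.5]
```

View pics/w17.png

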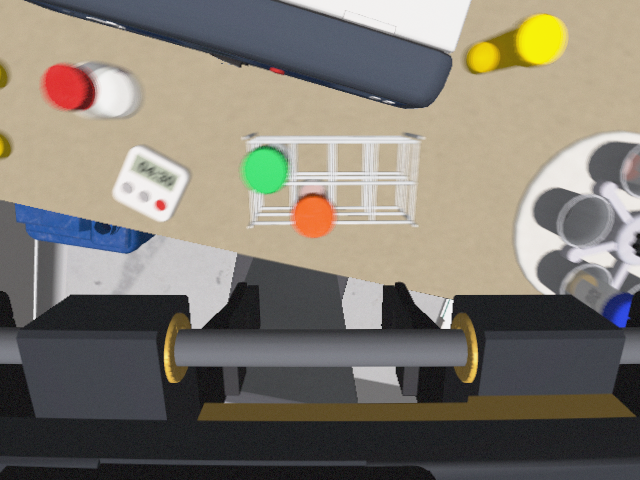

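```bash
python3 -m pendant '{"xyz":[[0,0,-0.025],[0,0,-0.035],[0,0,-0.03]],"turn":[0,0,0]}' 0.62 20; python3 st.py wrist:w18
```

```text
time_s: 19.98
tool_pos: [0.4357, 0.0404, 0.1704]
tool_rot: [41.9, 88.1, -123.6]
force: [0.6, 0.7, -0.4]
grip_width: 0.0539
19.975 [0.4357 0.0404 0.1704] jaw -75.5 axis [-0.018 -0.027 -0.999] q7 -87.7 f [ 0.6  0.7 -0.4] 0.0539
```

View pics/w18.png

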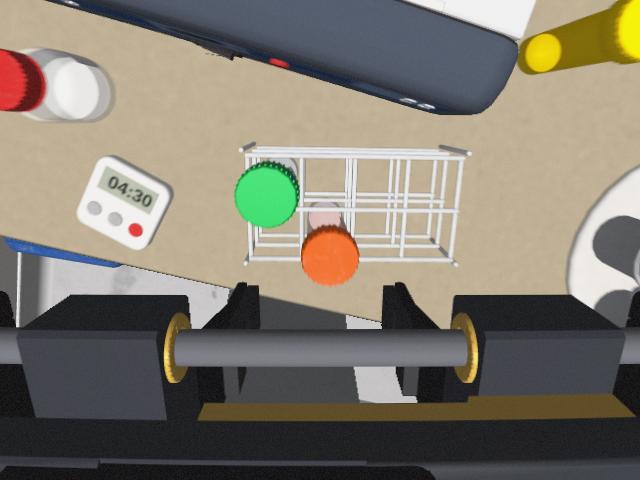

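Cap at (330,255), about 6 mm to the −y side of the jaw middle. I'll shift and descend.

```bash
python3 -m pendant '{"xyz":[[0,-0.007,-0.02],[0,0,-0.03],[0,0,-0.028],[0,0,-0.004]],"turn":[0,0,0,0]}' 0.62 20; python3 st.py wrist:w19
```

```text
time_s: 20.52
tool_pos: [0.4361, 0.0316, 0.0883]
tool_rot: [42.5, 88.1, -123.2]
force: [-0.5, 0.7, 0.5]
grip_width: 0.0542
20.525 [0.4361 0.0316 0.0883] jaw -75.7 axis [-0.018 -0.027 -0.999] q7 -85.4 f [-0.5  0.7  0.5] 0.0542
```

View pics/w19.png

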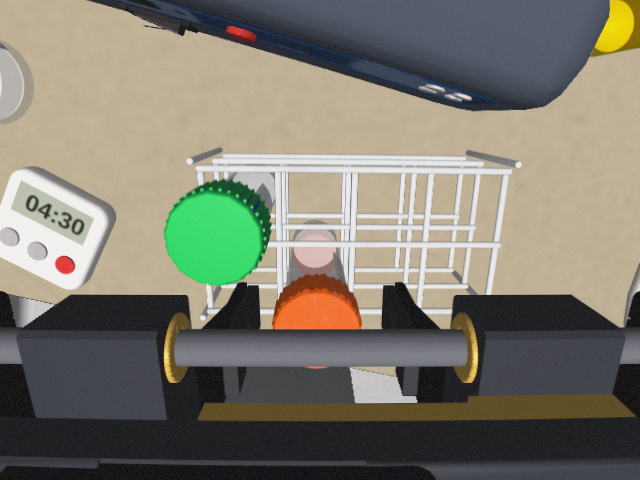

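```bash
python3 -m pendant '{"xyz":[[0,0.001,-0.003],[0,0,-0.001],[0,0,-0.001]],"turn":[0,0,0]}' 0.2 20; python3 st.py; python3 -m pendant '{"xyz":[[0,0,0.02],[0,0,0.03],[0,0,0.04],[0,0,0.04],[0,-0.01,0.03]],"turn":[0,0,0,0,0]}'; python3 st.py
```

```text
time_s: 20.95
tool_pos: [0.4397, 0.0334, 0.0874]
tool_rot: [53.2, 88.5, -112.6]
force: [-0.4, 0.6, 2.0]
grip_width: 0.0332
20.95 [0.4397 0.0334 0.0874] jaw -75.7 axis [-0.01  -0.025 -1.   ] q7 -85.4 f [-0.4  0.6  2. ] 0.0332
time_s: 21.58
tool_pos: [0.4372, 0.0234, 0.2509]
tool_rot: [46.5, 88.3, -119.1]
force: [0.5, -0.3, -1.7]
grip_width: 0.0334
21.575 [0.4372 0.0234 0.2509] jaw -75.6 axis [-0.014 -0.026 -1.   ] q7 -86.6 f [ 0.5 -0.3 -1.7] 0.0334
```

```bash
python3 -m pendant '{"xyz":[[-0.0025,-0.041,0],[-0.0025,-0.041,0],[-0.0025,-0.041,0],[-0.0025,-0.041,0],[-0.0025,-0.041,0],[-0.0025,-0.041,0],[-0.0025,-0.041,0],[-0.0025,-0.035,0],[0,-0.015,0]],"turn":[-0.08,-0.08,-0.08,-0.08,-0.08,-0.08,-0.08,-0.08,0]}'; python3 st.py wrist:w20;python3 -c "
from cell import *;print(readout.get_obs()['qpos'].round(1))"
```

```text
time_s: 22.7
tool_pos: [0.417, -0.3235, 0.2574]
tool_rot: [71.2, 88.8, -132.1]
force: [-0.2, 0.6, -0.4]
grip_width: 0.0331
22.7 [ 0.417  -0.3235  0.2574] jaw -113.4 axis [-0.014 -0.016 -1.   ] q7 -77.6 f [-0.2  0.6 -0.4] 0.0331
[ -9.8   2.2  45.6  98.7  -0.3  79.8 -77.5]
```

View pics/w20.png

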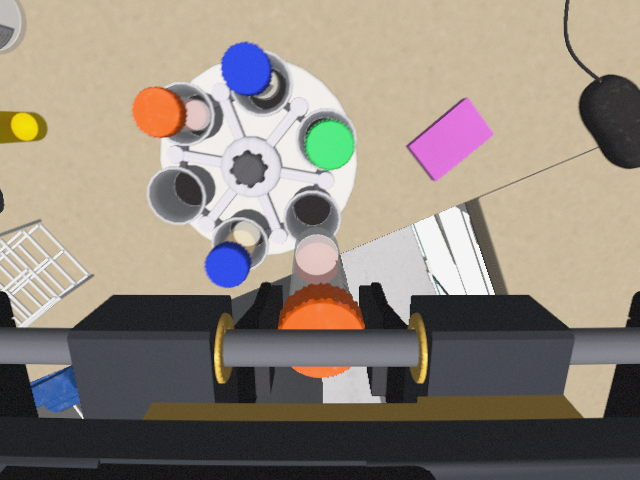

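```bash
python3 -m pendant '{"xyz":[[0,0.006,-0.025],[0,0,-0.035],[0,0,-0.025]],"turn":[0,0,0]}'; python3 st.py wrist:w21
```

```text
time_s: 23.12
tool_pos: [0.4183, -0.3188, 0.1727]
tool_rot: [87.1, 88.8, -116.3]
force: [-0.1, 0.3, -0.7]
grip_width: 0.0331
23.125 [ 0.4183 -0.3188  0.1727] jaw -113.4 axis [-0.009 -0.018 -1.   ] q7 -76.1 f [-0.1  0.3 -0.7] 0.0331
```

View pics/w21.png

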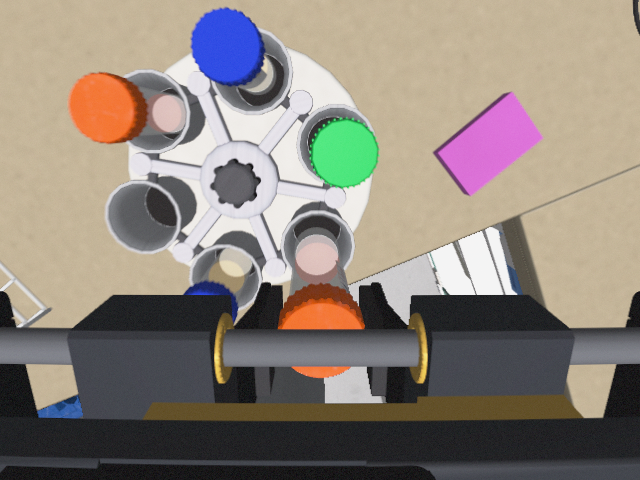

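```bash
python3 rel.py '[0.4183,-0.3188,0.1727,87.1,88.8,-116.3]' '[318,246,0.068]' '[317,255,0.085]' '[317,257,0.085]'
```

```text
[318,246,0.068] [ 0.4146 -0.3171  0.068 ]
[317,255,0.085] [ 0.4141 -0.3158  0.085 ]
[317,257,0.085] [ 0.4128 -0.3153  0.085 ]
```

Foot and bucket agree within 2 mm, so I'll insert.

```bash
python3 -m pendant '{"xyz":[[0,-0.001,-0.02],[0,0,-0.025],[0,0,-0.015]],"turn":[0,0,0]}'; python3 st.py wrist:w22
```

```text
time_s: 23.55
tool_pos: [0.4185, -0.317, 0.1102]
tool_rot: [79.1, 88.9, -124.2]
force: [-0.8, 0.3, -0.4]
grip_width: 0.0333
23.55 [ 0.4185 -0.317   0.1102] jaw -113.2 axis [-0.011 -0.016 -1.   ] q7 -73.1 f [-0.8  0.3 -0.4] 0.0333
```

View pics/w22.png

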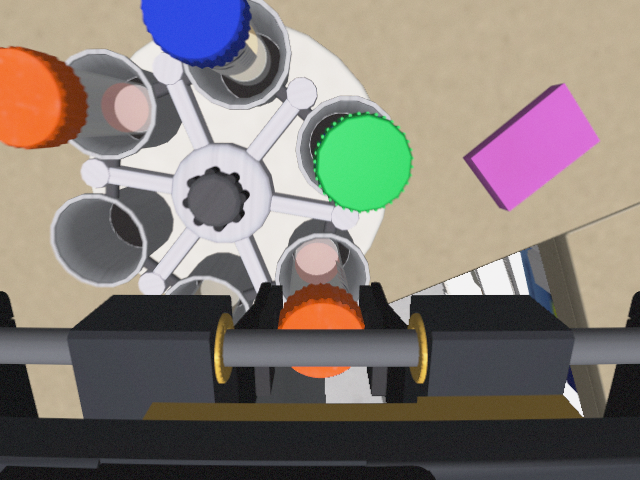

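```bash
python3 -m pendant '{"xyz":[[-0.001,0,-0.008],[0,0,-0.003],[0,0,-0.002]],"turn":[0,0,0]}'; python3 st.py
```

```text
time_s: 23.98
tool_pos: [0.4213, -0.318, 0.1009]
tool_rot: [100.5, 89.0, -102.6]
force: [-1.6, 1.4, 6.9]
grip_width: 0.0333
23.975 [ 0.4213 -0.318   0.1009] jaw -113.2 axis [-0.004 -0.017 -1.   ] q7 -72.4 f [-1.6  1.4  6.9] 0.0333
```

```bash
python3 -m pendant '{"xyz":[[0,0,0],[0,0,0],[0,0,0]],"turn":[0,0,0]}' 0.55 20; python3 -m pendant '{"xyz":[[0,0,0.015],[0,0,0.02],[0,0,0.04],[0,0,0.04],[0,0,0.03]],"turn":[0,0,0,0,0]}';  python3 st.py wrist:w23
```

```text
time_s: 24.35
tool_pos: [0.4222, -0.3186, 0.1023]
tool_rot: [109.3, 89.0, -93.9]
force: [0.4, -0.0, 0.5]
grip_width: 0.0468
time_s: 24.98
tool_pos: [0.4199, -0.3182, 0.2527]
tool_rot: [97.9, 89.0, -105.3]
force: [1.4, -0.1, -0.5]
grip_width: 0.0481
24.975 [ 0.4199 -0.3182  0.2527] jaw -113.2 axis [-0.005 -0.017 -1.   ] q7 -78.3 f [ 1.4 -0.1 -0.5] 0.0481
```

View pics/w23.png

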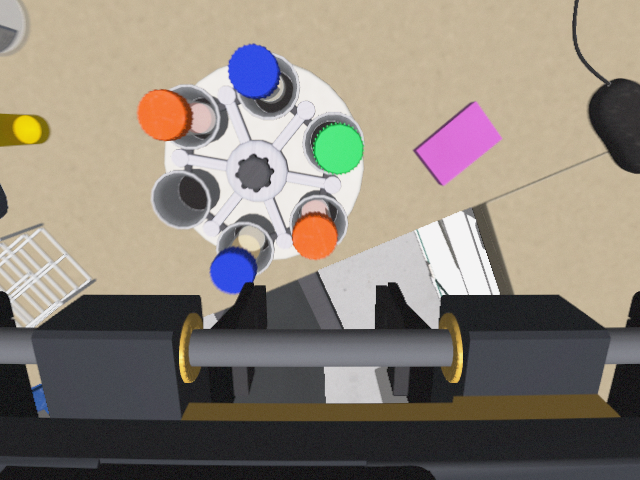

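```bash
python3 -m pendant '{"xyz":[[0.004,0.04,0],[0.004,0.04,0],[0.004,0.04,0],[0.004,0.04,0],[0.004,0.04,0],[0.004,0.04,0],[0.004,0.04,0],[0.004,0.04,0],[0.004,0.04,-0.01],[0.004,0.025,-0.01]],"turn":[0.064,0.064,0.064,0.064,0.064,0.064,0.064,0.064,0.064,0.064]}' 0.62 20; python3 st.py;python3 -m pendant '{"xyz":[[0,0,-0.02],[0,0,-0.03],[0,0,-0.02]],"turn":[0,0,0]}' 0.62 20; python3 st.py wrist:w24
```

```text
time_s: 26.28
tool_pos: [0.4621, 0.0714, 0.2474]
tool_rot: [146.3, 88.1, -19.7]
force: [0.4, 0.1, 0.5]
grip_width: 0.0538
26.275 [0.4621 0.0714 0.2474] jaw -76.1 axis [ 0.031 -0.011 -0.999] q7 -91.2 f [0.4 0.1 0.5] 0.0538
time_s: 26.65
tool_pos: [0.4635, 0.0725, 0.1767]
tool_rot: [147.0, 87.9, -18.7]
force: [0.0, -0.4, -0.7]
grip_width: 0.0541
26.65 [0.4635 0.0725 0.1767] jaw -75.7 axis [ 0.034 -0.012 -0.999] q7 -90.4 f [ 0.  -0.4 -0.7] 0.0541
```

View pics/w24.png

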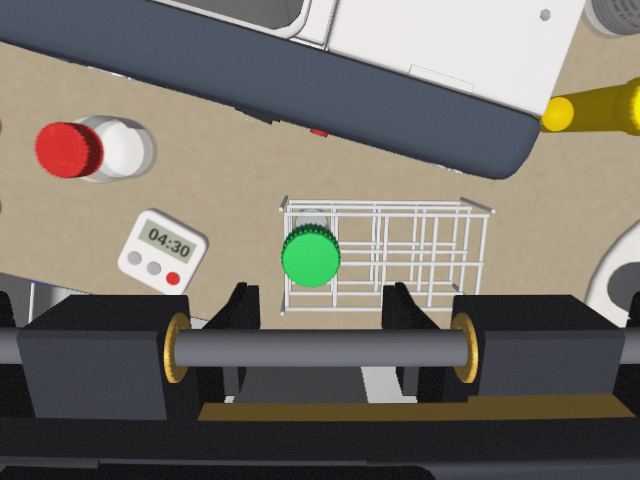

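```bash
python3 -m pendant '{"xyz":[[0,0.005,-0.02],[0,0,-0.03],[0,0,-0.03],[0,0,-0.008]],"turn":[0,0,0,0]}' 0.62 20; python3 st.py wrist:w25
```

```text
time_s: 27.2
tool_pos: [0.4643, 0.0749, 0.0867]
tool_rot: [144.1, 87.9, -21.7]
force: [0.1, 0.6, 0.1]
grip_width: 0.0539
27.2 [0.4643 0.0749 0.0867] jaw -75.8 axis [ 0.034 -0.014 -0.999] q7 -89.2 f [0.1 0.6 0.1] 0.0539
```

View pics/w25.png

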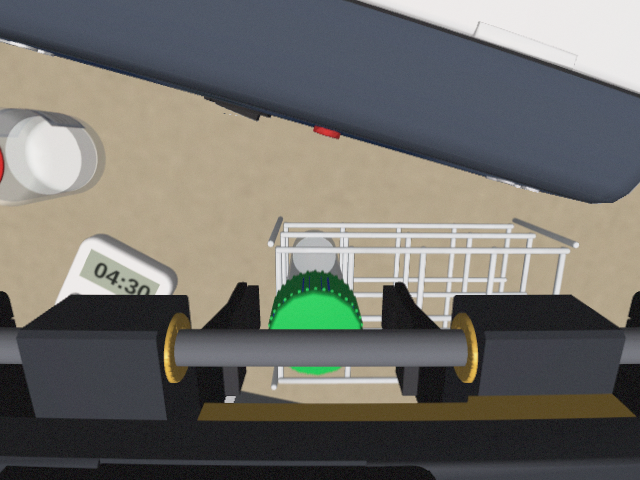

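```bash
python3 -m pendant '{"xyz":[[0,0.001,-0.002],[0,0,-0.001],[0,0,-0.001]],"turn":[0,0,0]}' 0.2 20; python3 st.py; python3 -m pendant '{"xyz":[[0,0,0.02],[0,0,0.03],[0,0,0.04],[0,0,0.04],[0,0,0.03]],"turn":[0,0,0,0,0]}'; python3 st.py
```

```text
time_s: 27.62
tool_pos: [0.467, 0.0764, 0.0857]
tool_rot: [149.1, 87.6, -16.7]
force: [-0.3, 0.1, 2.6]
grip_width: 0.0333
27.625 [0.467  0.0764 0.0857] jaw -75.8 axis [ 0.04  -0.012 -0.999] q7 -89.3 f [-0.3  0.1  2.6] 0.0333
time_s: 28.25
tool_pos: [0.465, 0.0758, 0.2498]
tool_rot: [146.9, 87.7, -18.9]
force: [0.3, 0.8, -1.2]
grip_width: 0.0333
28.25 [0.465  0.0758 0.2498] jaw -75.8 axis [ 0.037 -0.013 -0.999] q7 -91.6 f [ 0.3  0.8 -1.2] 0.0333
```

```bash
python3 -m pendant '{"xyz":[[0.002,-0.038,0],[0.002,-0.038,0],[0.002,-0.038,0],[0.002,-0.038,0],[0.002,-0.038,0],[0.002,-0.038,0],[0.001,-0.038,0],[0,-0.022,0]],"turn":[-0.08,-0.08,-0.08,-0.08,-0.08,-0.08,-0.08,-0.08]}'; python3 st.py;python3 -m pendant '{"xyz":[[0,0,-0.025],[0,0,-0.03],[0,0,-0.02]],"turn":[0,0,0]}'; python3 st.py wrist:w26
```

```text
time_s: 29.25
tool_pos: [0.4764, -0.2258, 0.2529]
tool_rot: [154.4, 87.4, -49.9]
force: [0.3, 1.1, -0.5]
grip_width: 0.0337
29.25 [ 0.4764 -0.2258  0.2529] jaw -114.3 axis [ 0.029 -0.034 -0.999] q7 -92.7 f [ 0.3  1.1 -0.5] 0.0337
time_s: 29.62
tool_pos: [0.4762, -0.2294, 0.1771]
tool_rot: [157.1, 87.3, -47.9]
force: [0.7, 0.5, 0.6]
grip_width: 0.0339
29.625 [ 0.4762 -0.2294  0.1771] jaw -115.0 axis [ 0.031 -0.035 -0.999] q7 -91.2 f [0.7 0.5 0.6] 0.0339
```

View pics/w26.png

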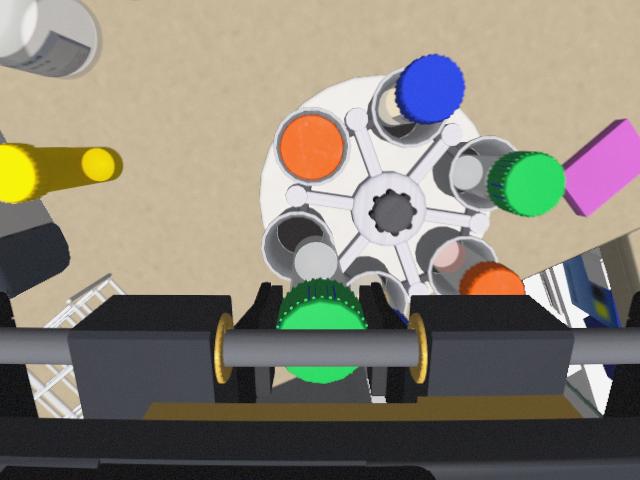

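```bash
python3 rel.py '[0.4762,-0.2294,0.1771,157.1,87.3,-47.9]' '[297,247,0.068]' '[316,259,0.091]'
```

```text
[297,247,0.068] [ 0.4815 -0.2152  0.068 ]
[316,259,0.091] [ 0.4739 -0.2262  0.091 ]
```

```bash
python3 -m pendant '{"xyz":[[0.007,0.01,0],[0,0,0]],"turn":[0,0]}'; python3 st.py wrist:w27
```

```text
time_s: 29.92
tool_pos: [0.4825, -0.2176, 0.175]
tool_rot: [154.3, 87.5, -50.8]
force: [-0.1, 0.3, -0.5]
grip_width: 0.0333
29.925 [ 0.4825 -0.2176  0.175 ] jaw -115.0 axis [ 0.027 -0.033 -0.999] q7 -92.5 f [-0.1  0.3 -0.5] 0.0333
```

View pics/w27.png

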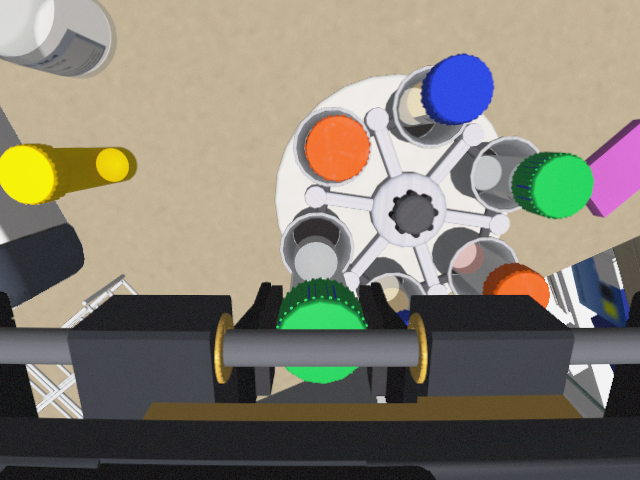

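```bash
python3 rel.py '[0.4825,-0.2176,0.175,154.3,87.5,-50.8]' '[317,249,0.068]' '[316,259,0.089]'
python3 -m pendant '{"xyz":[[0,0,-0.02],[0,0,-0.025],[0,0,-0.015]],"turn":[0,0,0]}'; python3 st.py wrist:w28
```

```text
[317,249,0.068] [ 0.4805 -0.2156  0.068 ]
[316,259,0.089] [ 0.4799 -0.2143  0.089 ]
time_s: 30.35
tool_pos: [0.4856, -0.2193, 0.1181]
tool_rot: [160.4, 87.1, -44.6]
force: [1.1, -0.5, -1.2]
grip_width: 0.0333
30.35 [ 0.4856 -0.2193  0.1181] jaw -115.1 axis [ 0.036 -0.035 -0.999] q7 -90.2 f [ 1.1 -0.5 -1.2] 0.0333
```

View pics/w28.png

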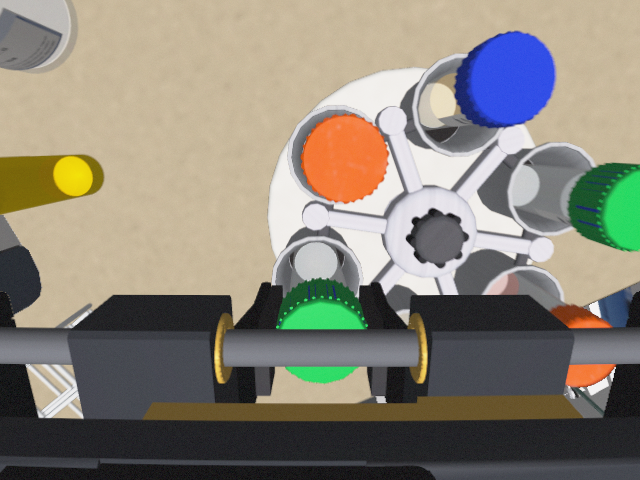

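Well inside. I'll shift back 3 mm in x, lower, release and retreat.

```bash
python3 -m pendant '{"xyz":[[-0.003,0.002,-0.012],[0,0,-0.007],[0,0,-0.002]],"turn":[0,0,0]}'; python3 st.py
```

```text
time_s: 30.78
tool_pos: [0.4859, -0.2179, 0.0995]
tool_rot: [164.8, 86.8, -40.2]
force: [-2.1, 1.1, 12.6]
grip_width: 0.0332
30.775 [ 0.4859 -0.2179  0.0995] jaw -115.0 axis [ 0.042 -0.036 -0.998] q7 -89.5 f [-2.1  1.1 12.6] 0.0332
```

```bash
python3 -m pendant '{"xyz":[[0,0,0],[0,0,0],[0,0,0]],"turn":[0,0,0]}' 0.55 20; python3 -m pendant '{"xyz":[[0,0,0.015],[0,0,0.02],[0,0,0.04],[0,0,0.04],[0,0,0.03]],"turn":[0,0,0,0,0]}';  python3 st.py wrist:w29; python3 -m pendant '{"xyz":[[0,0.05,0.01],[0,0.05,0.01],[0,0.05,0.01],[0,0.05,0],[0,0.05,0],[0,0.04,0],[0,0,0],[0,0,0]],"turn":[0,0,0,0,0,0,0,0]}'; python3 st.py top:t30 side:s30
```

```text
time_s: 31.15
tool_pos: [0.4868, -0.2181, 0.1004]
tool_rot: [166.1, 86.7, -38.9]
force: [0.8, 0.0, 0.6]
grip_width: 0.0468
time_s: 31.78
tool_pos: [0.4843, -0.218, 0.2506]
tool_rot: [163.6, 86.9, -41.5]
force: [0.4, -0.6, 0.1]
grip_width: 0.0479
31.775 [ 0.4843 -0.218   0.2506] jaw -115.1 axis [ 0.041 -0.036 -0.999] q7 -94.5 f [ 0.4 -0.6  0.1] 0.0479
time_s: 32.83
tool_pos: [0.4854, 0.0767, 0.2945]
tool_rot: [173.7, 85.9, -31.7]
force: [0.4, 0.3, -0.6]
grip_width: 0.0478
32.825 [0.4854 0.0767 0.2945] jaw -115.5 axis [ 0.06  -0.037 -0.997] q7 -131.8 f [ 0.4  0.3 -0.6] 0.0478
```

View pics/w29.png

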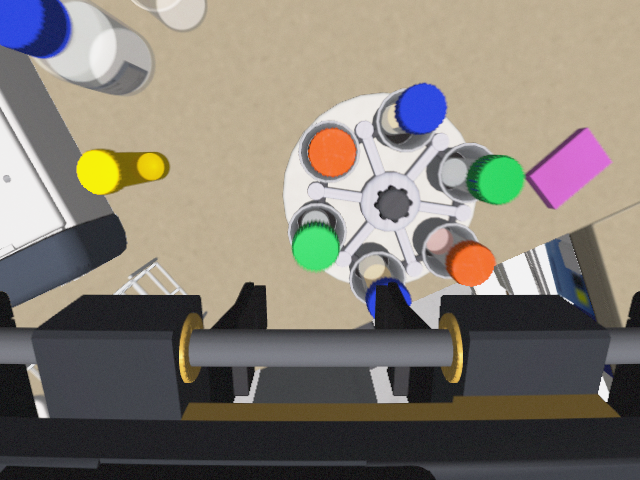

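View pics/t30.png

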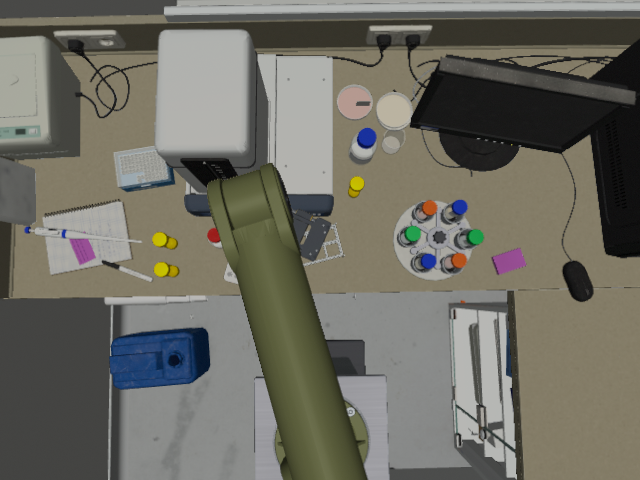

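View pics/s30.png

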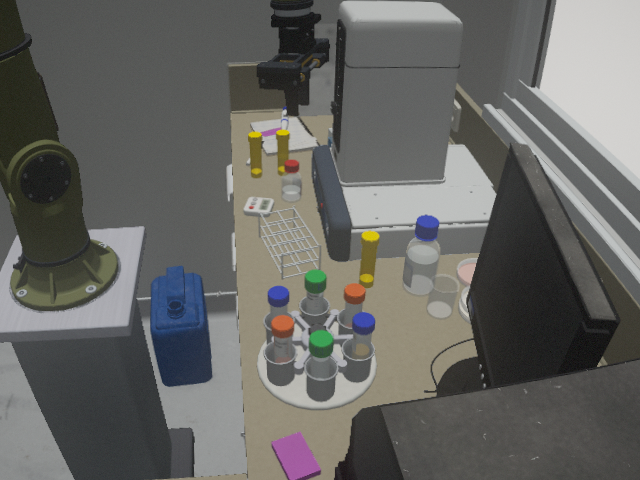

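All six tubes are in the rotor and look upright. Top view: orange (429,208)/(456,262), blue (459,208)/(428,261), green (412,235)/(475,238). I'll check the numbers next.

```bash
python3 - <<'E'
from h import *
img=cv2.imread("pics/t30.png");hsv=cv2.cvtColor(img,cv2.COLOR_BGR2HSV)
H,S,V=cv2.split(hsv)
m={'o':((H<14))&(S>150)&(V>110),'b':(H>105)&(H<130)&(S>150)&(V>80),'g':(H>55)&(H<90)&(S>120)&(V>60)}
c=np.array([.476,-.2862]);a=np.radians(26.5);Rm=np.array([[np.cos(a),np.sin(a)],[-np.sin(a),np.cos(a)]])
for k,b in m.items():
    b=b.astype(np.uint8);b[:170]=0;b[290:]=0;b[:,:385]=0;b[:,490:]=0
    n,l,st,ce=cv2.connectedComponentsWithStats(b)
    for i in range(1,n):
        if st[i,4]>60:
            p=ray("top",ce[i],.127)[:2];q=Rm@(p-c);print(k,ce[i].round(1),st[i,4],p.round(4),'r',np.hypot(*q).round(4),'ang',np.degrees(np.arctan2(q[1],q[0])).round(1))
for n in ["orange_rack","blue_rack","green_1"]: print(n,find(pinpoint,"top",n))
for n in ["orange_rack","blue_rack","green_1","timer","bottle_small"]: print(n,find(pinpoint,"side",n))
E
```

```text
o [429.3 207.4] 163 [ 0.5377 -0.2543] r 0.0695 ang 0.9
o [458.7 260. ] 169 [ 0.4173 -0.3154] r 0.0655 ang 179.9
b [459.4 206.6] 164 [ 0.5383 -0.3229] r 0.0723 ang -57.0
b [428.1 260.7] 173 [ 0.4171 -0.2464] r 0.0711 ang 119.4
g [412.3 233.3] 197 [ 0.4795 -0.2133] r 0.073 ang 60.8
g [475.1 236.6] 192 [ 0.4692 -0.3551] r 0.0692 ang -122.1
orange_rack [(0.67, array([ 0.6005, -0.0932,  0.0035])), (0.64, array([ 0.4177, -0.3189,  0.016 ])), (0.62, array([ 0.4133,  0.3583, -0.0014]))]
blue_rack [(0.85, array([ 0.54  , -0.3208,  0.0123])), (0.76, array([ 0.478 ,  0.3587, -0.0023]))]
green_1 [(0.67, array([ 0.4814, -0.2165,  0.0102])), (0.62, array([ 0.4718, -0.3569,  0.0164]))]
orange_rack [(0.97, array([ 0.4074,  0.3532, -0.0018])), (0.86, array([ 0.4149, -0.3111,  0.0143])), (0.84, array([ 0.5985, -0.0931, -0.0032]))]
blue_rack [(0.77, array([ 4.781e-01,  3.595e-01, -3.000e-04])), (0.61, array([ 0.5384, -0.324 ,  0.0146])), (0.49, array([ 0.4716, -0.3535,  0.0136]))]
green_1 [(0.59, array([ 0.4705, -0.3538,  0.0085]))]
timer [(0.7, array([0.4041, 0.1929, 0.0013]))]
bottle_small [(0.89, array([ 0.4886,  0.239 , -0.0013]))]
```

```bash
python3 -c "
from cell import *
print(sign_off(), readout.get_obs()['time_s'])"
```

```text
the job is handed in; nothing more can be done
the job is handed in; nothing more can be done
```

All four rack tubes are now in the rotor's free buckets, with orange facing orange, blue facing blue and green facing green, and the job is handed in after about 33 s.

- **Positions:** the two tubes already loaded were orange at 0° and blue at 120°. I put the rack orange at 180°, the rack blue at 300° and the two greens at 60° and 240°. The last top picture shows every cap within about 5 mm of its bucket axis.
- **Standing:** each tube touched the floor of its bucket at the expected height, with 7 to 17 N, before I released it. In the final side view all six look upright. I did not measure their angles separately.
- **Left alone:** the two loaded caps show the same pixels as at the start. The networks found the timer and the small bottle within a few millimetres of where they were. The gripper is clear of everything.
- **What disagreed:**
  - The networks sometimes reported the yellow look-alikes as orange or blue tubes. I ignored those by colour.
  - They put a few tube feet 4 to 6 mm off the nominal height or axis, about their stated accuracy.
  - The wrist camera was off from the top camera by a few millimetres (about 10 mm at the picture's edge), and I relied mainly on the top camera.
  - The tool's tilt drifted to about 4.6° at most, so I turned it half round once to cancel it.

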